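# Hang two hooked weights in a chain under a bench force sensor

## Task

Load the force sensor on the lab stand: hang the largest hooked weight from the sensor's eye and let go of it, then hang the middle-sized one from the loop under the largest, and before you let go of it draw the play out of the sensor's stiff eye bolt: bear down on that loop until the bolt comes up solid at about 6 N (the weight's own included), hold it so for a good second, then ease off and release it. The sensor must never carry more than 10 N in all, so work gently and by feel; leave the two weights hanging quietly as a chain, leave the smallest weight standing in its block and do not disturb the other things on the bench.

Things in the scene. Friction and masses are not known exactly. Their poses are not given: they have to be found in the camera images.
- sensor_eye (a point): Wire centre at the lowest point of the eye under the force sensor, where a hook bears. The eye is a closed round ring of 3 mm steel wire, 16 mm inside diameter, its centre 9.5 mm above this point. z up; x is the ring's axis and points away from the robot: hooks pass through the eye along +x; y lies in the ring's plane.
- eye: The eye with its 6 mm bolt; origin and axes as sensor_eye. The bolt slides up and down in the sensor, so stiffly that it takes about 4.5 N in all to draw it down; its play down to the solid stop is between 2 and 9 mm and cannot be known beforehand. Over it is the sensor, a 20 x 50 mm block (x, y), its underside 45 to 54 mm above this point, on a boom to the post; nothing stands on the -x side.
- stand: Lab stand, fixed, origin on the bench straight below sensor_eye, same axes. Foot plate 14 mm thick, x from -40 to 160 mm, y from -135 to 25 mm; 12 mm post at x = 100, y = -90 mm, 534 mm tall.
- big_mid (a point): Centre of the largest hooked weight's steel cylinder: 24 mm diameter, 60 mm tall, about 200 g, z up its axis. Above it a 3 mm wire shank and a hook, under it a closed loop (see big_hook, big_loop). It stands in the wooden block with the loop down in a slot and its flat underside on the block's top: lift it 25 mm straight up to free it.
- big_hook (a point): Point inside the crown of the largest weight's hook, 76.4 mm above big_mid on the axis: it meets sensor_eye when seated. The hook lies in the x-z plane, open to +x and downwards: tip at x = +6 mm, its underside 6 mm below this point, crown top 4.6 mm above it, 14 mm wide. Carried 10 mm above its seat it passes through the eye with 2.7 mm to spare above and below.
- big_loop (a point): Wire centre at the lowest point of the closed loop under the largest weight, 49.5 mm below big_mid on the axis. Loop of 3 mm wire, 16 mm inside diameter, in the y-z plane, its centre 9.5 mm above this point; hooks pass through it along +x. Once hung, the weight swings and turns freely.
- small_mid (a point): Centre of the middle-sized hooked weight's steel cylinder: 18 mm diameter, 50 mm tall, about 100 g; wire hook above and loop below of the same size, shape and axes as on the largest weight; standing in the same block in the same way.
- small_hook (a point): Point inside the crown of the middle-sized weight's hook, 71.4 mm above small_mid on the axis: it meets big_loop when the hook is seated. Same hook as on the largest weight.
- tiny_mid (a point): Centre of the smallest hooked weight's cylinder, 14 mm diameter, 42 mm tall, 50 g, standing in the same block; to be left alone.
- block: Wooden storage block, 56 x 214 x 30 mm (x, y, z), fixed on a low steel lab jack (plates 90 x 224 mm); its top is 85 mm above the bench; origin on the bench below its centre. Three slots in its top, 70 mm apart along its y, hold one weight each; which stands where varies. Its x, and that of the weights on it, points away from the robot.
- big: The largest hooked weight; origin at the centre of its cylinder's underside, 30 mm below big_mid.
- small: The middle-sized hooked weight; origin at the centre of its cylinder's underside, 25 mm below small_mid.
- reagent: Plastic reagent bottle, 72 mm diameter, 190 mm tall; a bystander, origin at its underside (middle).
- amber: Amber glass bottle, 56 mm diameter, 130 mm tall; a bystander, origin at its underside (middle).
- beaker: Glass beaker, 68 mm diameter, 85 mm tall; a bystander, origin at its underside (middle).
- tip_box: Pipette tip box, 84 x 124 x 73 mm; a bystander, origin at its underside (middle).
- vial: Small glass jar, 28 mm diameter, 50 mm tall; a bystander, origin at its underside (middle).
- spatula: Thin steel weighing spatula lying flat, 190 mm long, 12 mm wide; a bystander, origin at its underside (middle).
- spare_ring: Dark flask weight, a steel ring of 60 mm diameter, 10 mm thick, lying flat; a bystander, origin at its underside (middle).
Things that resemble listed ones, but are neither listed nor needed, are in the scene too. What is shaped like the big but blue is not meant.

How it is judged:
On the way, in this order (a step that is already met when the one before it is completed fails the run):
1. the largest weight hangs from the sensor's eye, let go (distance between big_hook and sensor_eye below 0.006 m and contact force between big and eye above 0.8 N and contact force between the fingers and big below 0.05 N), for 0.3 s.
2. the middle-sized weight's hook, still held, bears on the loop under the largest weight with at least 4.5 N without a break, the bolt drawn down solid (distance between small_hook and big_loop below 0.006 m and distance between big_hook and sensor_eye below 0.006 m and contact force between small and big above 4.5 N and contact force between the fingers and small above 1 N), for 0.8 s.
At the end, for the whole second after the job is handed in: The largest weight's hook is seated in the sensor's eye and the middle-sized weight's hook in the loop under the largest (hook points within 6 mm of their places, each really carried), both within 0.25 rad of upright, slower than 50 mm/s and let go (distance between big_hook and sensor_eye below 0.006 m and contact force between big and eye above 0.8 N and distance between small_hook and big_loop below 0.006 m and contact force between small and big above 0.4 N and linear speed of each of big, small below 0.05 m/s and angle between each of big, small's own z axis and vertical below 0.25 rad); the robot touches nothing.
It fails at once if the sensor's eye carries more than 10 N (contact force between eye and anything else above 10 N).
It fails at once if the smallest weight is moved by more than 10 mm (distance of tiny_mid from where it was at the start of the episode above 0.01 m).
It fails at once if another thing on the bench is moved by more than 20 mm (distance of any of reagent, amber, beaker, tip_box, vial, spatula, spare_ring from where it was at the start of the episode above 0.02 m).
It also fails if it takes over 72 s, if anything falls off the work surface, if the arm or the gripper's body presses on something with over 40 N, if the wrist force passes 120 N, or if a joint passes its speed limit or range.

## Robot

A 6-joint arm with a two-finger parallel gripper is mounted at the origin on the work surface. World frame = base frame: x ahead of the robot, y to its left, z up, the work surface at z = 0. Lengths are in m, angles in rad, forces in N, time in s.
With the tool pointing down it reaches from about 0.325 to 0.775 m from the base axis. Payload 9.3 kg.
Tool frame: the origin (TCP) lies at the very end of the fingers, on their centre line; the grasp point (between the pads) lies 19 mm behind it (env.grip_point_offset is the distance from the TCP to the grasp point, in m); x points along the fingers, z is the direction in which the jaws open and shut, and the axes are right-handed (so a half turn about x gives the same grasp; the last joint's range is limited). The gripper opens to 85 mm and grips with 20 to 120 N. Pads are 22 mm wide; open, the fingers measure 114 mm over their backs; the gripper's body (76 mm by 85 mm) begins 54 mm behind the grasp point. The pads swing forward as they close: fully open they stand 13 mm farther back than shut.
Start: joints at [1.087, 0.259, 0.021, 1.334, 0, 1.418], TCP at [0.179, 0.52, 0.211] pointing down, gripper open.
Joint ranges: [-3.04, 3.04], [-0.91, 1.82], [-1.04, 1.36], [-1.92, 1.95], [-1.52, 1.45], [-3.14, 3.14]. Speed limits (rad/s): [2.22, 2.22, 2.79, 3.14, 3.14, 3.14].

## Interface

Orientations are given as a 3x3 rotation matrix whose columns are the frame's x, y, z axes.
In Python, from bench import env, imaging, job, nets gives the robot as it stands.
- The arm moves only by the tool step_arm, never from a script. Its argument "series" is a list of rows, each a list of 3 entries, a list of its own where there are three numbers: the shift along the tool's x, y, z each as a share of 0.12 m, from -1 to 1, then the turn, a rotation vector about the tool's x, y, z each as a share of 180 degrees, from -1 to 1, then the closure, from 0 (fully open) to 1 (shut). A call has exactly 5 rows; each row is the pose to reach, as a shift and turn from the pose commanded when the call began, along the tool's axes at that moment, turning the shorter way round; what a row does not reach only later rows make up. A row lasts 1/12 s, in which the tool goes at most 41.7 mm and 7.16 degrees, less where a joint would pass 70% of its speed; a pose out of reach is approached as far as the arm can. A call with a number of a shift or a turn outside -1 to 1 is refused whole. A call with a gripper value outside its range is refused whole. The fingers move at their own pace and stop on an object; "squeeze" is the grip in N (left out, the last holds). Time passes only in rows, so rows that repeat a pose let the fingers close, or fill a call up. It gives the time, the measured TCP pose, the force and the opening at its end, in the units of the state.
- env.observe(): the state, without advancing time (a new reading comes with each control period).
- imaging.get_image(name): name is "scene" or "top" or "wrist"; returns (picture, depth): 400x640x3 uint8, blue, green, red; 400x640 float32, m along the optical axis (not along the pixel's ray), 0 where there is no reading.
- imaging.camera_model(name): a dict with "intrinsics" (3x3 intrinsics, pixels), "T" (4x4, takes a point from camera to world coordinates). Camera axes: x right, y up, looking along -z (the intrinsics and any distortion apply to the point x, -y, -z); pixel columns grow to the right and rows downward; lengths in m; the calibration is good to about 2 mm. A picture is of the moment at which its call begins: read the wrist's pose just before it. camera_model takes no time and is no camera call; for the wrist camera it gives the pose at the moment of the call.
- job.hand_in(): hands the job in, once; it reports no verdict.
Trained networks look in the newest picture that a camera, given by its name, has taken for a name from the list of things; names that differ only in an ending like _2 or _b are one class to them, and where a whole thing is asked for, a point or a joint stands for the part that bears it (a point fixed in the world has none). Each returns a list of dicts, best first, with "conf" (0 to 1); they miss things now and then, are a little off and sometimes report something else, mostly with a low value. They report only what shows in the picture. A call takes as long as a camera call. They do not tell look-alikes from the thing itself.
- nets.spot_in(camera, query): "pixel" ([column, row] in pixels, amid what is visible of it).
- nets.pinpoint(camera, query): "pixel" ([column, row] in pixels: a listed point, or the origin of a listed thing).
The state is a dict: "t": time; "joints": joint angles; "qvel": joint speeds; "joint_torque": joint torques, N m; "ee_pos": TCP position; "eef_rot": TCP orientation; "force": force on the tool from outside, world axes, zero at the start; "moment": the same for the moment, N m; "finger_gap": opening from 0.0 (shut) to 1.0 (fully open).
Only numpy, scipy, OpenCV 4.12 (cv2) and the standard library are available. Lean on these libraries where they do the work, as an engineer would, in place of code of your own. Each camera call takes 0.05 s, during which the arm holds its last target.

## Working session

There is one attempt and no reset: what is moved stays moved. The work goes in short steps, Python scripts to look and compute and a tool call to move; the robot and the scene stay as the last step left them, time stands still between calls to the robot, and variables do not carry over. Pictures are saved under pics/ and viewed, and the job is handed in when it is done.

Besides the shell and the picture viewer there is one more tool, called after "Call:" as name(argument=value, ...), one argument or row to a line, values as JSON. step_arm: Moves the arm, as the interface text tells. Shift numbers are shares of 0.12 m and turn numbers shares of 180 degrees, none past 1 either way. Its arguments: {"type":"object","properties":{"series":{"type":"array"},"squeeze":{"type":"number"}},"required":["series"]}

```bash
ls; mkdir -p pics; python3 - <<'E'
from bench import env, imaging, job, nets
import cv2, numpy as np
o=env.observe(); print(o); print(env.grip_point_offset)
for n in ["scene","top","wrist"]:
    im,d=imaging.get_image(n); cv2.imwrite(f"pics/{n}0.png",im)
    m=imaging.camera_model(n); print(n,np.round(m["intrinsics"],1).tolist(),np.round(m["T"],4).tolist(), {k for k in m})
    np.save(f"pics/{n}0_d.npy",d)
E
```

```text
pics
{'t': 0.0, 'joints': array([1.08741513e+00, 2.59233932e-01, 2.07158806e-02, 1.33371375e+00,
       9.27080209e-06, 1.41820362e+00]), 'qvel': array([ 0.0012146 , -0.00042695, -0.00035911, -0.00087368,  0.00072404,
       -0.00115516]), 'joint_torque': array([ 1.58587311e-03, -5.55642271e+01,  3.44528246e+01,  1.36666084e-02,
       -1.91155073e-04,  1.94565951e-05]), 'ee_pos': array([0.17847613, 0.51988691, 0.21032547]), 'eef_rot': array([[-6.75383076e-04, -9.45786467e-01,  3.24788395e-01],
       [-1.26670285e-03,  3.24789018e-01,  9.45785647e-01],
       [-9.99998970e-01,  2.27357234e-04, -1.41738742e-03]]), 'force': array([-0.39760719,  0.01670631, -0.4582446 ]), 'moment': array([ 0.02873171, -0.06966732,  0.0656776 ]), 'finger_gap': 1.0032548767761367}
0.0187
scene [[406.7, 0.0, 312.6], [0.0, 406.7, 207.7], [0.0, 0.0, 1.0]] [[0.5375, -0.4605, 0.7064, 1.4419], [0.8432, 0.3023, -0.4446, -0.4269], [-0.0088, 0.8346, 0.5507, 0.8754], [0.0, 0.0, 0.0, 1.0]] {'T', 'intrinsics'}
top [[413.6, 0.0, 319.0], [0.0, 413.6, 200.3], [0.0, 0.0, 1.0]] [[-0.0111, 0.9877, -0.1557, 0.3773], [-0.9999, -0.0094, 0.0118, 0.1087], [0.0102, 0.1558, 0.9877, 1.305], [0.0, 0.0, 0.0, 1.0]] {'T', 'intrinsics'}
wrist [[339.9, 0.0, 322.0], [0.0, 339.9, 198.2], [0.0, 0.0, 1.0]] [[0.3239, -0.8937, -0.3105, 0.0991], [0.9461, 0.3056, 0.1072, 0.5469], [-0.0009, -0.3285, 0.9445, 0.3741], [0.0, 0.0, 0.0, 1.0]] {'T', 'intrinsics'}
```

View pics/scene0.png

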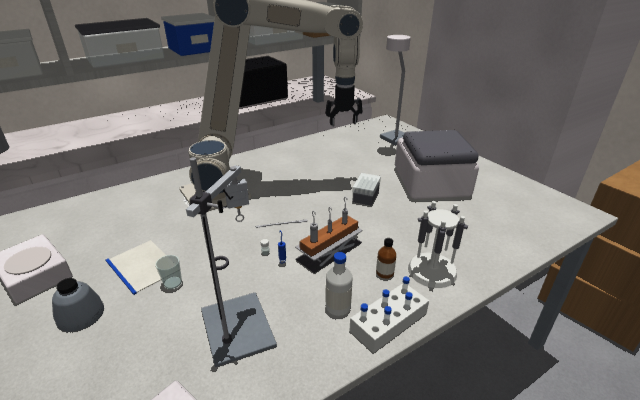

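View pics/top0.png

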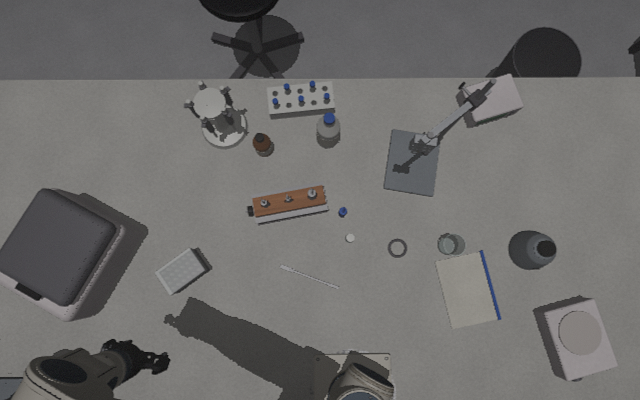

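View pics/wrist0.png

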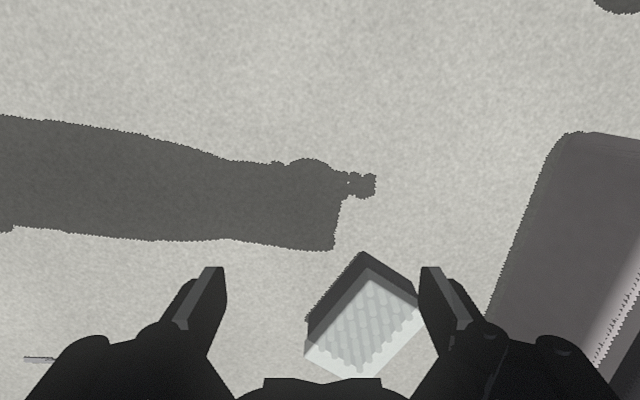

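```bash
cat > h.py <<'E'
from bench import env, imaging, job, nets
import cv2, numpy as np
def ray(m,px):
    K=m["intrinsics"];T=m["T"]
    d=np.array([(px[0]-K[0,2])/K[0,0],-(px[1]-K[1,2])/K[1,1],-1.0])
    return T[:3,3],T[:3,:3]@d
def at_depth(m,px,dep):
    o,d=ray(m,px); return o+d*dep
def at_z(m,px,z):
    o,d=ray(m,px); return o+d*((z-o[2])/d[2])
def proj(m,P):
    K=m["intrinsics"];T=m["T"]
    c=T[:3,:3].T@(np.asarray(P)-T[:3,3]); return np.array([K[0,0]*c[0]/-c[2]+K[0,2],K[1,1]*-c[1]/-c[2]+K[1,2]])
def tri(ms,pxs):
    A=np.zeros((3,3));b=np.zeros(3)
    for m,p in zip(ms,pxs):
        o,d=ray(m,p);d=d/np.linalg.norm(d);M=np.eye(3)-np.outer(d,d);A+=M;b+=M@o
    X=np.linalg.solve(A,b); return X,[np.round(proj(m,X)-p,1).tolist() for m,p in zip(ms,pxs)]
E
python3 - <<'E'
from h import *
ms={n:imaging.camera_model(n) for n in ["scene","top"]}
for q in ["sensor_eye","stand","block","big_mid","big_hook","small_mid","small_hook","tiny_mid"]:
    r={}
    for n in ms:
        l=nets.pinpoint(n,q); r[n]=l
        print(q,n,[(np.round(x["pixel"],1).tolist(),round(x["conf"],2)) for x in l[:4]])
    if r["scene"] and r["top"]:
        X,e=tri([ms["scene"],ms["top"]],[r["scene"][0]["pixel"],r["top"][0]["pixel"]]); print("   ",np.round(X,4),e)
print(env.observe()["t"])
im=cv2.imread("pics/scene0.png"); cv2.imwrite("pics/sc_crop.png",cv2.resize(im[140:290,180:380],(800,600),interpolation=cv2.INTER_CUBIC))
im=cv2.imread("pics/top0.png"); cv2.imwrite("pics/top_crop.png",cv2.resize(im[70:270,230:500],(800,592),interpolation=cv2.INTER_CUBIC))
E
```

```text
sensor_eye scene [([240.2, 222.8], 0.55)]
sensor_eye top [([393.2, 246.8], 0.19)]
    [ 0.437  -0.0893  0.1439] [[-7.8, -0.4], [-8.0, -3.6]]
stand scene [([250.4, 303.7], 0.56)]
stand top []
block scene [([329.0, 251.1], 0.69)]
block top [([292.4, 205.3], 0.87), ([260.8, 199.3], 0.32)]
    [ 0.5699  0.1812 -0.0016] [[-1.1, 0.1], [-1.0, -0.6]]
big_mid scene [([279.5, 252.0], 0.74), ([316.9, 228.8], 0.72)]
big_mid top [([312.7, 196.7], 0.53), ([340.1, 217.1], 0.53), ([267.3, 204.7], 0.33)]
    [0.564  0.0632 0.056 ] [[16.9, -2.8], [16.3, 6.8]]
big_hook scene [([311.2, 209.8], 0.55), ([315.4, 233.3], 0.23)]
big_hook top [([344.2, 209.4], 0.46), ([311.6, 187.9], 0.38)]
    [0.5526 0.0695 0.196 ] [[-16.4, 0.4], [-15.7, -9.3]]
small_mid scene [([345.8, 217.1], 0.65), ([239.2, 220.9], 0.49)]
small_mid top [([266.9, 202.0], 0.41), ([264.9, 147.8], 0.38)]
    [0.5645 0.25   0.1082] [[-1.1, 0.2], [-1.1, -0.7]]
small_hook scene [([344.3, 197.1], 0.62)]
small_hook top [([261.0, 201.1], 0.63)]
    [0.5537 0.2542 0.1798] [[0.2, -0.0], [0.2, 0.1]]
tiny_mid scene [([328.2, 226.8], 0.51)]
tiny_mid top [([287.7, 201.4], 0.44), ([184.4, 270.9], 0.42)]
    [0.565  0.1857 0.0956] [[0.4, -0.1], [0.4, 0.2]]
0.95
```

View pics/sc_crop.png

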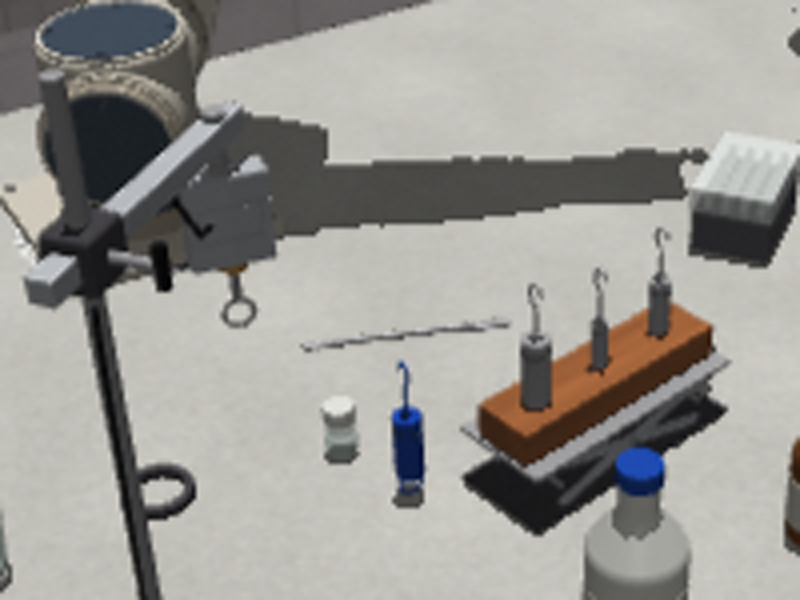

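View pics/top_crop.png

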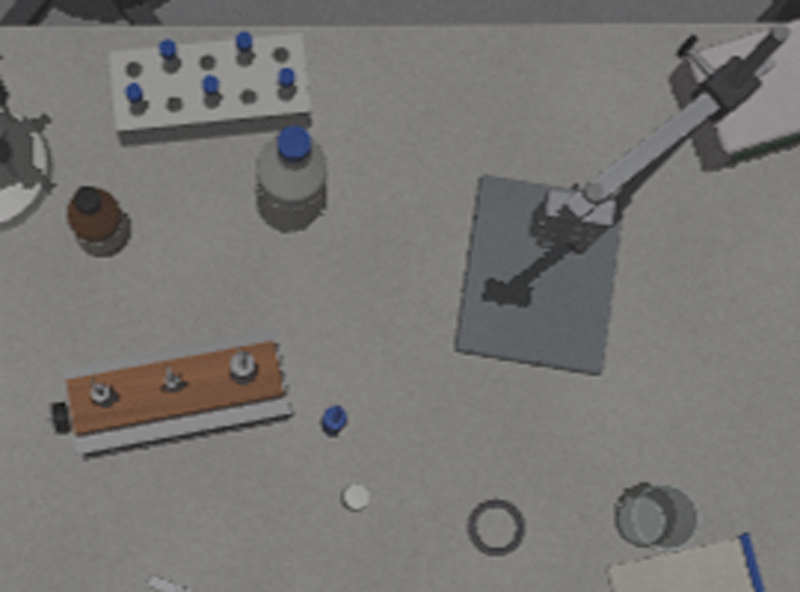

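```bash
python3 - <<'E'
from h import *
t=imaging.camera_model("top");s=imaging.camera_model("scene")
C=[at_z(t,p,0.014) for p in [(392.7,129.4),(439.9,134.1),(432.5,196.2),(383.9,188.1)]]
C=np.array(C);print(np.round(C,4)); 
# order: +x+y, +x-y, -x-y, -x+y
loc=np.array([[.16,.025],[.16,-.135],[-.04,-.135],[-.04,.025]])
a=loc-loc.mean(0);b=C[:,:2]-C[:,:2].mean(0)
th=np.arctan2((a[:,0]*b[:,1]-a[:,1]*b[:,0]).sum(),(a*b).sum());R=np.array([[np.cos(th),-np.sin(th)],[np.sin(th),np.cos(th)]])
o=C[:,:2].mean(0)-R@loc.mean(0);print("stand yaw deg",np.degrees(th),"eye xy",o,"resid",np.round((R@loc.T).T+o-C[:,:2],4).tolist())
# eye from scene: intersect ray with vertical line
for px in [(240,222),(239.5,218)]:
    O,d=ray(s,px); k=((o-O[:2])@d[:2])/(d[:2]@d[:2]); print("eye",O+d*k)
# block weights
for nm,sp,tp in [("big_hook",(313.5,211.5),(311.6,187.9)),("big_mid",(314,231.5),(312.7,195)),("small_hook",(344.3,197.1),(261,201.1))]:
    X,e=tri([s,t],[sp,tp]);print(nm,np.round(X,4),e)
d=np.load("pics/scene0_d.npy"); 
for p in [(240,222),(239,222),(240,213),(314,231),(344,217)]:
    print(p,np.round(at_depth(s,p,d[p[1],p[0]]),4))
E
```

```text
[[ 0.8122 -0.1492  0.014 ]
 [ 0.7951 -0.3024  0.014 ]
 [ 0.5907 -0.2672  0.014 ]
 [ 0.6182 -0.1136  0.014 ]]
stand yaw deg -9.392983466305726 eye xy [ 0.65384854 -0.1440701 ] resid [[0.0036, 0.0037], [-0.0055, -0.001], [0.0017, -0.0035], [0.0002, 0.0008]]
eye [ 0.65426085 -0.14292666  0.29577239]
eye [ 0.65428151 -0.14286963  0.30777014]
big_hook [0.5868 0.1148 0.1938] [[0.1, -0.0], [0.1, 0.1]]
big_mid [0.5821 0.1151 0.1155] [[-0.9, 0.1], [-0.9, -0.5]]
small_hook [0.5537 0.2542 0.1798] [[0.2, -0.0], [0.2, 0.1]]
(240, 222) [ 0.251   0.0025 -0.001 ]
(239, 222) [ 2.477e-01 -2.000e-04 -1.900e-03]
(240, 213) [0.2011 0.0252 0.0027]
(314, 231) [0.5957 0.1099 0.1284]
(344, 217) [0.5664 0.2458 0.112 ]
```

```bash
python3 - <<'E'
from scipy.spatial.transform import Rotation as R
for phi in (-40,-30,-20,20,30,40):
  for p in (10,20,30):
    print(phi,p,[ (R.from_euler('ZYX',[phi,p,180],degrees=True)).as_euler('YZX',degrees=True).round(1)])
# check start
from h import *
o=env.observe();q=o["joints"]
C=R.from_euler('x',-90,degrees=True)
M=R.from_euler('z',q[0])*R.from_euler('y',q[1]-q[2]+q[3])*R.from_euler('x',q[5])*C
print(np.round(M.as_matrix()-o["eef_rot"],3))
E
```

```text
-40 10 [array([  13. ,  -39.3, -171.7])]
-40 20 [array([  25.4,  -37.2, -164. ])]
-40 30 [array([  37. ,  -33.8, -157.2])]
-30 10 [array([  11.5,  -29.5, -174.3])]
-30 20 [array([  22.8,  -28. , -168.8])]
-30 30 [array([  33.7,  -25.7, -163.9])]
-20 10 [array([  10.6,  -19.7, -176.4])]
-20 20 [array([  21.2,  -18.7, -172.9])]
-20 30 [array([  31.6,  -17.2, -169.7])]
20 10 [array([ 10.6,  19.7, 176.4])]
20 20 [array([ 21.2,  18.7, 172.9])]
20 30 [array([ 31.6,  17.2, 169.7])]
30 10 [array([ 11.5,  29.5, 174.3])]
30 20 [array([ 22.8,  28. , 168.8])]
30 30 [array([ 33.7,  25.7, 163.9])]
40 10 [array([ 13. ,  39.3, 171.7])]
40 20 [array([ 25.4,  37.2, 164. ])]
40 30 [array([ 37. ,  33.8, 157.2])]
[[ 0. -0. -0.]
 [-0. -0. -0.]
 [-0. -0. -0.]]
```

```bash
cat >> h.py <<'E'
from scipy.spatial.transform import Rotation as Ro, Slerp
def Rdes(psi,p,up=1):
    return Ro.from_euler('ZYX',[psi,p,90 if up>0 else -90],degrees=True)
def plan(pos,R,o=None):
    "shift (shares of .12) and rotvec (shares of 180deg) from measured pose to TCP pos, rotation R"
    o=o or env.observe(); Rm=Ro.from_matrix(o["eef_rot"])
    s=Rm.inv().apply(np.asarray(pos)-o["ee_pos"])/0.12; r=(Rm.inv()*R).as_rotvec()/np.pi
    return s,r
def show(pos,R):
    o=env.observe(); s,r=plan(pos,R,o)
    print("t",round(o["t"],2),"shift",s.round(4).tolist(),"turn",r.round(4).tolist(),"deg",round(np.linalg.norm(r)*180,1),"mm",round(np.linalg.norm(s)*120,1))
def st():
    o=env.observe(); q=np.degrees(o["joints"]).round(1).tolist()
    e=Ro.from_matrix(o["eef_rot"]).as_euler('ZYX',degrees=True)
    print("t",round(o["t"],2),"q",q,"pos",o["ee_pos"].round(4).tolist(),"ypr",e.round(2).tolist(),"F",o["force"].round(2).tolist(),"M",o["moment"].round(3).tolist(),"gap",round(o["finger_gap"],3))
    return o
E
python3 - <<'E'
from h import *
o=st(); R0=Ro.from_matrix(o["eef_rot"]);R1=Rdes(25,20)
print((R0.inv()*R1).as_rotvec(degrees=True))
sl=Slerp([0,1],Ro.concatenate([R0,R1]));C=Ro.from_euler('x',-90,degrees=True)
for k in np.linspace(0,1,9):
    q1=62.3+(3-62.3)*k
    print(k,(Ro.from_euler('z',-q1,degrees=True)*sl(k)*C.inv()).as_euler('YZX',degrees=True).round(1), sl(k).as_matrix()[:,0].round(2))
# yaw change first then slerp: 
show([0.30,0.40,0.36],R1)
E
```

```text
t 0.95 q [62.3, 14.8, 1.2, 76.4, 0.0, 81.3] pos [0.1786, 0.5202, 0.211] ypr [-130.45, 90.0, 158.5] F [0.23, 0.33, 0.42] M [0.027, 0.036, 0.013] gap 1.0
[115.15510332 -80.6328595   32.54119867]
0.0 [90.   0.  81.3] [-0. -0. -1.]
0.125 [80.7  5.5 88.7] [ 0.01  0.19 -0.98]
0.25 [71.3 10.9 97.4] [ 0.07  0.36 -0.93]
0.375 [ 61.9  15.7 107.3] [ 0.17  0.5  -0.85]
0.5 [ 52.5  19.5 118.6] [ 0.3   0.59 -0.75]
0.625 [ 43.3  22.1 131.2] [ 0.45  0.63 -0.64]
0.75 [ 34.7  23.1 144.6] [ 0.6   0.6  -0.52]
0.875 [ 27.2  22.5 158.4] [ 0.74  0.53 -0.42]
1.0 [ 21.4  20.6 172.1] [ 0.85  0.4  -0.34]
t 0.95 shift [-1.2418, -1.2817, -0.6187] turn [0.6398, -0.448, 0.1808] deg 144.3 mm 226.7
```

Call:
step_arm(
  series=[
    [[-0.3, -0.2, -0.1], [0.64, -0.448, 0.18], 0.5],
    [[-0.6, -0.4, -0.3], [0.64, -0.448, 0.18], 0.5],
    [[-0.9, -0.6, -0.5], [0.64, -0.448, 0.18], 0.5],
    [[-1, -0.74, -0.63], [0.64, -0.448, 0.18], 0.5],
    [[-1, -0.74, -0.63], [0.64, -0.448, 0.18], 0.5],
  ],
  squeeze=20,
)

```text
t: 1.37
ee_pos: [0.2407, 0.4179, 0.3362]
eef_rot: [[0.081, -0.675, 0.733], [0.363, 0.705, 0.609], [-0.928, 0.217, 0.302]]
force: [1.2, 0.6, 0.2]
finger_gap: 0.499
```

```bash
python3 - <<'E'
from h import *
st(); show([0.36,0.26,0.36],Rdes(25,20))
E
```

```text
t 1.37 q [41.7, -6.7, -8.5, 70.2, 12.5, 91.9] pos [0.2407, 0.4179, 0.3362] ypr [77.4, 68.15, 35.64] F [1.17, 0.64, 0.17] M [-0.305, 0.085, -0.011] gap 0.499
t 1.37 shift [-0.5812, -1.5561, -0.0122] turn [0.48, -0.3332, 0.134] deg 107.9 mm 199.3
```

Call:
step_arm(
  series=[
    [[-0.1, -0.2, 0], [0.48, -0.333, 0.134], 0.5],
    [[-0.2, -0.4, 0], [0.48, -0.333, 0.134], 0.5],
    [[-0.3, -0.6, 0], [0.48, -0.333, 0.134], 0.5],
    [[-0.35, -0.8, 0], [0.48, -0.333, 0.134], 0.5],
    [[-0.37, -1, 0], [0.48, -0.333, 0.134], 0.5],
  ],
)

```text
t: 1.78
ee_pos: [0.3168, 0.3188, 0.3479]
eef_rot: [[0.304, -0.279, 0.911], [0.588, 0.807, 0.051], [-0.75, 0.521, 0.409]]
force: [1.3, 0.6, -0.1]
finger_gap: 0.501
```

```bash
python3 - <<'E'
from h import *
st(); show([0.42,0.10,0.30],Rdes(25,20))
E
```

```text
t 1.78 q [12.2, -20.6, -25.1, 56.1, 30.7, 99.6] pos [0.3168, 0.3188, 0.3479] ypr [62.71, 48.55, 51.85] F [1.28, 0.65, -0.15] M [-0.408, 0.259, -0.081] gap 0.501
t 1.78 shift [-0.512, -1.919, 0.5275] turn [0.3212, -0.2238, 0.0908] deg 72.3 mm 246.6
```

Call:
step_arm(
  series=[
    [[-0.05, -0.2, 0.05], [0.321, -0.224, 0.091], 0.5],
    [[-0.1, -0.4, 0.1], [0.321, -0.224, 0.091], 0.5],
    [[-0.15, -0.6, 0.15], [0.321, -0.224, 0.091], 0.5],
    [[-0.2, -0.8, 0.2], [0.321, -0.224, 0.091], 0.5],
    [[-0.26, -1, 0.27], [0.321, -0.224, 0.091], 0.5],
  ],
)

```text
t: 2.2
ee_pos: [0.3699, 0.2054, 0.3207]
eef_rot: [[0.597, 0.098, 0.796], [0.604, 0.598, -0.527], [-0.528, 0.796, 0.297]]
force: [0.5, 0.7, 0.3]
finger_gap: 0.496
```

```bash
python3 - <<'E'
from h import *
st(); show([0.42,0.08,0.25],Rdes(25,20))
E
```

```text
t 2.2 q [-22.5, -29.2, -42.7, 45.3, 51.9, 107.1] pos [0.3699, 0.2054, 0.3207] ypr [45.37, 31.85, 69.5] F [0.52, 0.75, 0.34] M [-0.548, 0.54, -0.052] gap 0.496
t 2.2 shift [-0.0723, -1.0525, 0.7075] turn [0.1621, -0.113, 0.0464] deg 36.5 mm 152.4
```

Call:
step_arm(
  series=[
    [[-0.01, -0.2, 0.14], [0.162, -0.113, 0.046], 0.5],
    [[-0.03, -0.4, 0.28], [0.162, -0.113, 0.046], 0.5],
    [[-0.05, -0.6, 0.42], [0.162, -0.113, 0.046], 0.5],
    [[-0.07, -0.8, 0.56], [0.162, -0.113, 0.046], 0.5],
    [[-0.07, -1, 0.7], [0.162, -0.113, 0.046], 0.5],
  ],
)

```text
t: 2.62
ee_pos: [0.4171, 0.0777, 0.2637]
eef_rot: [[0.843, 0.314, 0.436], [0.406, 0.16, -0.9], [-0.352, 0.936, 0.007]]
force: [4.6, -6.9, 9.5]
finger_gap: 0.499
```

```bash
python3 - <<'E'
from h import *
st(); im,d=imaging.get_image("wrist"); cv2.imwrite("pics/w1.png",im); np.save("pics/w1.npy",d)
st()
m=imaging.camera_model("wrist")
for q in ["big_mid","big_hook","big","tiny_mid","small_mid","small_hook","block"]:
    print(q,[(np.round(x["pixel"],1).tolist(),round(x["conf"],2)) for x in nets.pinpoint("wrist",q)[:4]])
E
```

```text
t 2.62 q [-49.9, -28.1, -59.7, 24.9, 65.0, 125.6] pos [0.4171, 0.0777, 0.2637] ypr [25.69, 20.62, 89.55] F [4.65, -6.94, 9.46] M [-0.344, 0.174, -0.457] gap 0.499
t 2.67 q [-50.4, -27.9, -59.5, 24.9, 65.1, 125.7] pos [0.4191, 0.0727, 0.2652] ypr [25.2, 20.53, 89.61] F [1.07, -0.91, -1.69] M [-0.382, 0.739, -0.064] gap 0.497
big_mid [([353.4, 228.4], 0.76)]
big_hook [([359.0, 175.1], 0.83), ([425.0, 278.4], 0.7), ([298.3, 219.1], 0.25), ([235.8, 161.4], 0.16)]
big [([349.1, 241.6], 0.88)]
tiny_mid []
small_mid [([247.0, 205.6], 0.95)]
small_hook [([234.6, 162.0], 0.73)]
block [([300.3, 272.8], 0.58), ([234.9, 162.6], 0.21)]
```

View pics/w1.png

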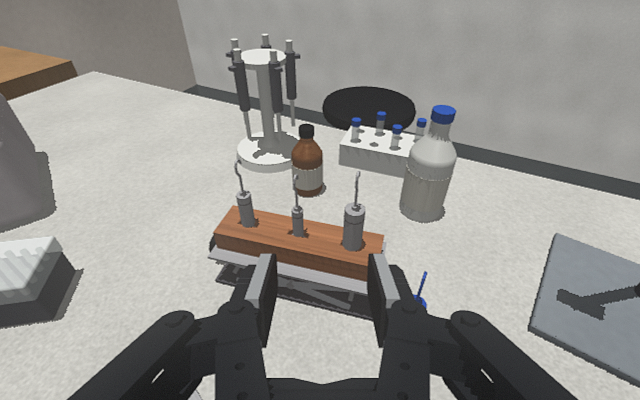

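```bash
cat > fk.py <<'E'
import numpy as np
from scipy.optimize import least_squares
from scipy.spatial.transform import Rotation as Ro
D=[([62.3,14.8,1.2,76.4,0,81.3],[.1786,.5202,.211]),([41.7,-6.7,-8.5,70.2,12.5,91.9],[.2407,.4179,.3362]),([12.2,-20.6,-25.1,56.1,30.7,99.6],[.3168,.3188,.3479]),
([-22.5,-29.2,-42.7,45.3,51.9,107.1],[.3699,.2054,.3207]),([-49.9,-28.1,-59.7,24.9,65.0,125.6],[.4171,.0777,.2637]),([-50.4,-27.9,-59.5,24.9,65.1,125.7],[.4191,.0727,.2652])]
def fk(q,k):
    q=np.radians(q); h,a1,a2x,a2z,wz,L,lat=k
    A=Ro.from_euler('y',q[1]);B=Ro.from_euler('y',q[1]-q[2]);P=Ro.from_euler('y',q[1]-q[2]+q[3])
    v=np.array([0,lat,h])+A.apply([0,0,a1])+B.apply([a2x,0,a2z])+P.apply([wz,0,0])+(P*Ro.from_euler('z',q[4])).apply([L,0,0])
    return Ro.from_euler('z',q[0]).apply(v)
E
python3 - <<'E'
from fk import *
f=lambda k:np.concatenate([fk(q,k)-p for q,p in D])
best=None
for s in range(30):
    r=np.random.default_rng(s); k0=[.25,.35,.35,.0,.08,.2,0]+r.normal(0,.1,7)
    z=least_squares(f,k0)
    if best is None or z.cost<best.cost: best=z
print(best.x.round(4),np.abs(best.fun).max(), best.jac.T@best.jac@np.ones(7)*0+np.linalg.svd(best.jac)[1].round(3))
np.save("k.npy",best.x)
E
```

```text
[0.1284 0.5833 0.3988 0.0292 0.1009 0.3149 0.0837] 0.0005095083187320881 [5.122 2.789 2.554 0.912 0.748 0.251 0.104]
```

```bash
cat >> fk.py <<'E'
C=Ro.from_euler('x',-90,degrees=True)
lo=np.degrees([-3.04,-.91,-1.04,-1.92,-1.52,-3.14]);hi=np.degrees([3.04,1.82,1.36,1.95,1.45,3.14])
def fr(q):
    return Ro.from_euler('z',q[0],degrees=True)*Ro.from_euler('y',q[1]-q[2]+q[3],degrees=True)*Ro.from_euler('z',q[4],degrees=True)*Ro.from_euler('x',q[5],degrees=True)*C
def ik(pos,R,q0,k):
    f=lambda q:np.concatenate([(fk(q,k)-pos)*10,(fr(q).inv()*R).as_rotvec()])
    z=least_squares(f,q0,x_scale=20.); return z.x,np.abs(z.fun).max()
E
python3 - <<'E'
from h import *; from fk import *
k=np.load("k.npy")
q0=[0,20,-30,0,20,165]
def go(name,grip,psis,ps):
    for p in ps:
      for psi in psis:
        R=Rdes(psi,p);x=R.as_matrix()[:,0]
        out=[]
        for back in (0,0.08):
            q,e=ik(np.array(grip)+x*(0.0187-back),R,q0,k)
            out.append((q.round(0).astype(int).tolist(), "ok" if e<1e-3 and (q>lo+2).all() and (q<hi-2).all() else f"BAD{e:.3f}"))
        print(name,p,psi,out)
go("bigpick",[.585,.115,.115],[5,15,25],[10,20,30])
go("bighang",[.654,-.143,.306-.0764],[-20,-10,0,10],[10,20,30])
go("smallpick",[.557,.252,.110],[5,15,25,35,45],[20,30])
go("smallhang",[.654,-.143,.296-.0764-.0495-.0714+.01],[-20,-10,0,10,20],[20,30])
E
```

```text
bigpick 10 5 [([1, 53, -83, -126, 4, 179], 'BAD0.000'), ([2, 47, -94, -124, 1, 179], 'BAD0.130')]
bigpick 10 15 [([-8, 53, -84, -126, 23, 176], 'BAD0.000'), ([-18, 46, -94, -120, 33, 169], 'BAD0.124')]
bigpick 10 25 [([-17, 47, -80, -113, 41, 171], 'BAD0.000'), ([-29, 56, -94, -129, 54, 163], 'BAD0.039')]
bigpick 20 5 [([1, 27, -74, -81, 3, 179], 'BAD0.000'), ([0, 64, -105, -149, 5, 178], 'BAD0.000')]
bigpick 20 15 [([-7, 26, -74, -79, 21, 172], 'BAD0.000'), ([-14, 19, -83, -80, 28, 169], 'BAD0.000')]
bigpick 20 25 [([-15, 24, -71, -70, 37, 164], 'BAD0.000'), ([-26, 14, -77, -61, 47, 157], 'BAD0.000')]
bigpick 30 5 [([2, 13, -65, -48, 3, 178], 'BAD0.000'), ([1, 0, -68, -38, 4, 178], 'BAD0.000')]
bigpick 30 15 [([-6, 12, -64, -45, 18, 169], 'BAD0.000'), ([-11, -1, -68, -34, 23, 166], 'BAD0.000')]
bigpick 30 25 [([-13, 12, -62, -38, 32, 159], 'BAD0.000'), ([-21, 0, -64, -24, 39, 152], 'BAD0.000')]
bighang 10 -20 [([-19, 17, -62, -70, -1, 180], 'BAD0.000'), ([-19, 83, -118, -191, -1, 180], 'BAD0.000')]
bighang 10 -10 [([-27, 17, -63, -69, 17, 177], 'BAD0.000'), ([-31, 10, -71, -70, 21, 
[... 2287 characters left out ...]
164], 'BAD0.000')]
smallhang 20 10 [([-38, 26, -58, -55, 44, 159], 'BAD0.000'), ([-47, 18, -63, -47, 52, 152], 'BAD0.000')]
smallhang 20 20 [([-42, 26, -51, -39, 56, 148], 'ok'), ([-51, 19, -53, -23, 63, 135], 'ok')]
smallhang 30 -20 [([-19, 18, -56, -44, -1, 180], 'BAD0.000'), ([-19, 8, -61, -38, -1, 180], 'BAD0.000')]
smallhang 30 -10 [([-25, 18, -56, -43, 13, 172], 'ok'), ([-29, 7, -61, -36, 16, 170], 'BAD0.000')]
smallhang 30 0 [([-31, 18, -54, -38, 27, 163], 'ok'), ([-37, 7, -58, -30, 31, 159], 'BAD0.000')]
smallhang 30 10 [([-36, 18, -50, -29, 38, 153], 'ok'), ([-43, 9, -53, -18, 44, 146], 'ok')]
smallhang 30 20 [([-39, 20, -44, -15, 48, 140], 'ok'), ([-47, 12, -45, 0, 53, 130], 'ok')]
```

```bash
python3 - <<'E'
from h import *; from fk import *
k=np.load("k.npy")
q0=[0,10,-50,0,20,165]
def go(name,grip,psis,ps):
    for p in ps:
      for psi in psis:
        R=Rdes(psi,p);x=R.as_matrix()[:,0]; xh=np.array([np.cos(np.radians(psi)),np.sin(np.radians(psi)),0])
        out=[]
        for v in (0*x,-.06*xh,np.array([0,0,.06])):
            q,e=ik(np.array(grip)+x*0.0187+v,R,q0,k)
            out.append((q.round(0).astype(int).tolist(), "ok" if e<1e-3 and (q>lo+2).all() and (q<hi-2).all() else f"BAD{e:.3f}"))
        print(name,p,psi,out)
go("bigpick",[.585,.115,.115],[10,20,30,40],[35,40,45])
go("bighang",[.654,-.143,.306-.0764],[-10,0,10,20],[35,40,45])
go("smallpick",[.557,.252,.115],[25,35,45],[35,40,45])
go("smallhang",[.654,-.143,.296-.0764-.0495-.0714+.01],[-10,0,10,20],[35,40,45])
E
```

```text
bigpick 35 10 [([-2, 9, -60, -33, 10, 173], 'BAD0.000'), ([-4, 4, -67, -35, 12, 172], 'BAD0.000'), ([-2, 1, -54, -19, 10, 173], 'ok')]
bigpick 35 20 [([-8, 9, -59, -29, 23, 163], 'BAD0.000'), ([-14, 4, -65, -28, 27, 159], 'BAD0.000'), ([-8, 1, -53, -15, 23, 163], 'ok')]
bigpick 35 30 [([-14, 10, -55, -21, 35, 151], 'ok'), ([-21, 5, -60, -17, 40, 144], 'BAD0.000'), ([-14, 2, -50, -8, 35, 151], 'ok')]
bigpick 35 40 [([-18, 11, -50, -8, 44, 138], 'ok'), ([-26, 8, -53, -1, 48, 128], 'ok'), ([-18, 5, -45, 3, 44, 138], 'ok')]
bigpick 40 10 [([-1, 7, -55, -21, 9, 173], 'ok'), ([-4, 1, -61, -22, 10, 171], 'BAD0.000'), ([-1, 0, -49, -8, 9, 173], 'ok')]
bigpick 40 20 [([-7, 7, -54, -17, 20, 162], 'ok'), ([-12, 1, -60, -16, 24, 158], 'BAD0.000'), ([-7, 0, -48, -5, 20, 162], 'ok')]
bigpick 40 30 [([-12, 8, -51, -10, 31, 150], 'ok'), ([-19, 3, -55, -7, 35, 143], 'ok'), ([-12, 2, -45, 2, 31, 150], 'ok')]
bigpick 40 40 [([-16, 10, -46, 0, 39, 136], 'ok'), ([-24, 7, -49, 6, 43, 127], 'ok'), ([-16, 4, -40, 11, 39, 136], 'ok')]
bigpick 45 10 [([-1, 6, -50, -10, 8, 172], 'ok'), ([-3, 0, -56, -10, 9, 17
[... 3840 characters left out ...]
39, 11, -47, -6, 35, 144], 'ok'), ([-33, 10, -37, 3, 32, 149], 'ok')]
smallhang 40 20 [([-36, 17, -37, 3, 40, 136], 'ok'), ([-43, 14, -40, 7, 43, 129], 'ok'), ([-36, 12, -32, 13, 40, 136], 'ok')]
smallhang 45 -10 [([-24, 13, -42, -9, 10, 170], 'ok'), ([-26, 8, -49, -10, 11, 169], 'ok'), ([-24, 7, -37, 2, 10, 170], 'ok')]
smallhang 45 0 [([-28, 13, -40, -5, 19, 159], 'ok'), ([-32, 8, -47, -5, 22, 156], 'ok'), ([-28, 8, -35, 5, 19, 159], 'ok')]
smallhang 45 10 [([-32, 14, -37, 2, 28, 148], 'ok'), ([-37, 10, -43, 3, 31, 143], 'ok'), ([-32, 10, -32, 11, 28, 148], 'ok')]
smallhang 45 20 [([-35, 16, -33, 11, 35, 135], 'ok'), ([-41, 13, -37, 14, 38, 128], 'ok'), ([-35, 12, -28, 20, 35, 135], 'ok')]
```

```bash
python3 - <<'E'
from h import *; from fk import *
k=np.load("k.npy")
o=st(); R=Rdes(30,40);x=R.as_matrix()[:,0]
T=np.array([.585,.115,.117])+x*(.0187-.11); print(T, ik(T,R,[-20,5,-50,0,30,145],k)[0].round(0))
show(T,R)
E
```

```text
t 3.02 q [-49.5, -28.1, -59.7, 25.3, 65.0, 125.3] pos [0.4161, 0.0809, 0.2629] ypr [26.18, 20.76, 89.54] F [0.38, -0.21, -0.03] M [-0.39, 0.743, -0.008] gap 0.498
[0.52443031 0.08003007 0.17568651] [-23.  -6. -49.  12.  37. 140.]
t 3.02 shift [1.0122, -0.3964, 0.4017] turn [-0.0083, 0.0188, -0.1067] deg 19.6 mm 139.1
```

Call:
step_arm(
  series=[
    [[0.25, -0.1, 0.1], [-0.008, 0.019, -0.107], 0.5],
    [[0.5, -0.2, 0.2], [-0.008, 0.019, -0.107], 0.5],
    [[0.75, -0.3, 0.3], [-0.008, 0.019, -0.107], 0.5],
    [[1, -0.396, 0.4], [-0.008, 0.019, -0.107], 0.5],
    [[1, -0.396, 0.4], [-0.008, 0.019, -0.107], 0.5],
  ],
)

```text
t: 3.43
ee_pos: [0.5277, 0.0798, 0.1736]
eef_rot: [[0.659, 0.56, 0.503], [0.385, 0.324, -0.864], [-0.647, 0.763, -0.002]]
force: [-0.5, 0.3, -0.5]
finger_gap: 0.503
```

```bash
cat > look.py <<'E'
from h import *
import sys
def look(name,qs):
    o=st(); im,d=imaging.get_image("wrist"); m=imaging.camera_model("wrist"); st()
    cv2.imwrite(f"pics/{name}.png",im); np.savez(f"pics/{name}.npz",d=d,K=m["intrinsics"],T=m["T"])
    for q,z in qs:
        for x in nets.pinpoint("wrist",q)[:3]:
            p=np.array(x["pixel"]); i,j=p.round().astype(int)
            print(q,p.round(1).tolist(),round(x["conf"],2),"at z",at_z(m,p,z).round(4).tolist(), "depthpt",at_depth(m,p,d[min(j,399),min(i,639)]).round(4).tolist())
E
python3 - <<'E'
from look import *
look("w2",[("big_mid",.115),("big_hook",.1914),("big",.085),("small_mid",.110),("small_hook",.1814),("tiny_mid",.106)])
E
```

```text
t 3.43 q [-22.3, -5.9, -48.7, 11.6, 37.3, 139.9] pos [0.5277, 0.0798, 0.1736] ypr [30.28, 40.31, 90.15] F [-0.48, 0.31, -0.53] M [-0.347, 0.58, 0.04] gap 0.503
t 3.48 q [-22.5, -6.1, -48.9, 11.7, 37.5, 139.8] pos [0.5254, 0.0805, 0.1735] ypr [30.42, 40.24, 90.35] F [-0.56, -0.17, -1.6] M [-0.379, 0.693, -0.044] gap 0.497
big_mid [318.0, 196.6] 0.91 at z [0.5827, 0.1167, 0.115] depthpt [0.5727, 0.1104, 0.1346]
big_mid [315.1, 212.9] 0.6 at z [0.5691, 0.1112, 0.115] depthpt [0.5713, 0.1127, 0.11]
big_hook [316.2, 132.5] 0.67 at z [0.5814, 0.1158, 0.1914] depthpt [0.5794, 0.1146, 0.194]
big [316.1, 214.8] 0.72 at z [0.5813, 0.1183, 0.085] depthpt [0.5719, 0.1122, 0.1063]
big [384.0, 331.8] 0.53 at z [0.5242, 0.0276, 0.085] depthpt [0.4962, 0.0356, 0.2115]
small_mid [164.2, 153.5] 0.56 at z [0.5557, 0.2563, 0.11] depthpt [0.5518, 0.247, 0.1203]
small_hook [124.5, 88.8] 0.78 at z [0.5567, 0.2552, 0.1814] depthpt [0.6556, 0.4873, 0.0023]
tiny_mid [240.8, 176.5] 0.75 at z [0.5715, 0.1862, 0.106] depthpt [0.566, 0.1787, 0.1185]
tiny_mid [121.6, 88.7] 0.15 at z [0.597, 0.3556, 0.106] depthpt [0.5536, 0.252, 0.1853]
```

View pics/w2.png

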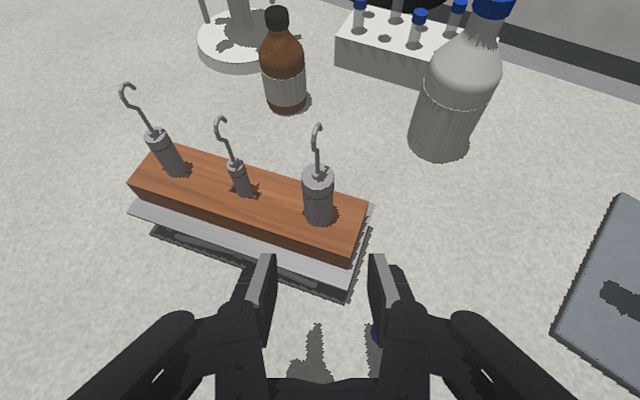

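```bash
python3 - <<'E'
from h import *
o=st(); R=Rdes(30,40);x=R.as_matrix()[:,0]
T=np.array([.584,.116,.117])+x*.0187; show(T,R)
E
```

```text
t 3.78 q [-23.0, -6.9, -49.1, 12.0, 37.6, 139.8] pos [0.5228, 0.0779, 0.1776] ypr [29.78, 39.94, 89.97] F [-0.63, -0.23, -0.56] M [-0.343, 0.609, 0.017] gap 0.502
t 3.78 shift [0.9405, -0.0016, -0.0229] turn [-0.0006, 0.0009, -0.0003] deg 0.2 mm 112.9
```

Call:
step_arm(
  series=[
    [[0.2, 0, -0.02], [0, 0, 0], 0.5],
    [[0.4, 0, -0.02], [0, 0, 0], 0.5],
    [[0.6, 0, -0.02], [0, 0, 0], 0.5],
    [[0.7, 0, -0.02], [0, 0, 0], 0.5],
    [[0.7, 0, -0.02], [0, 0, 0], 0.5],
  ],
)

```text
t: 4.2
ee_pos: [0.5782, 0.1121, 0.1221]
eef_rot: [[0.664, 0.559, 0.497], [0.382, 0.319, -0.868], [-0.643, 0.766, -0.001]]
force: [-1.2, -0.3, 0.1]
finger_gap: 0.499
```

```bash
python3 - <<'E'
from look import *
look("w3",[("big_mid",.115),("big_hook",.1914)])
R=Rdes(30,40);x=R.as_matrix()[:,0]
for i in range(3):
    show(np.array([.584,.116,.117])+x*.0187,R); imaging.get_image("wrist")
E
```

```text
t 4.2 q [-14.3, 3.9, -51.0, -5.4, 32.3, 148.1] pos [0.5782, 0.1121, 0.1221] ypr [29.88, 40.03, 90.1] F [-1.18, -0.28, 0.11] M [-0.349, 0.598, 0.018] gap 0.499
t 4.25 q [-14.4, 3.8, -51.0, -5.2, 32.3, 148.0] pos [0.5776, 0.112, 0.1226] ypr [29.9, 40.03, 90.1] F [0.48, 0.34, -0.29] M [-0.33, 0.608, -0.02] gap 0.502
big_mid [320.2, 241.2] 0.61 at z [0.5845, 0.1159, 0.115] depthpt [0.5736, 0.1094, 0.144]
big_mid [456.3, 155.4] 0.26 at z [0.6821, 0.0688, 0.115] depthpt [0.7533, 0.0656, 0.0378]
big_hook [321.0, 158.8] 0.67 at z [0.5849, 0.1153, 0.1914] depthpt [0.5826, 0.1139, 0.195]
t 4.35 shift [0.24, -0.0005, -0.0067] turn [-0.0008, 0.0008, -0.0001] deg 0.2 mm 28.8
t 4.4 shift [0.2407, -0.0026, -0.0084] turn [-0.0008, 0.0009, -0.0003] deg 0.2 mm 28.9
t 4.45 shift [0.2404, -0.0036, -0.0095] turn [-0.0007, 0.001, -0.0003] deg 0.2 mm 28.9
```

View pics/w3.png

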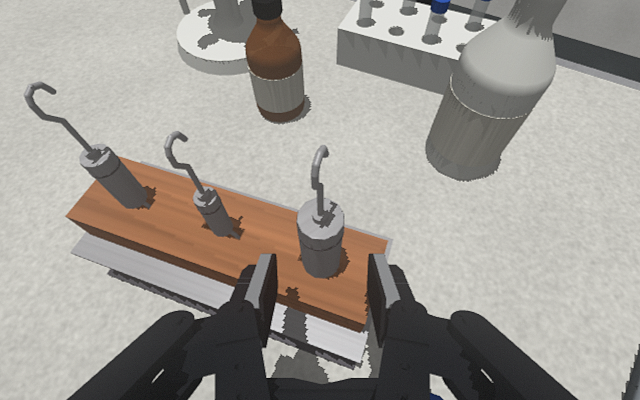

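Call:
step_arm(
  series=[
    [[0.1, 0, -0.008], [0, 0, 0], 0.5],
    [[0.2, 0, -0.008], [0, 0, 0], 0.5],
    [[0.245, 0, -0.008], [0, 0, 0], 0.5],
    [[0.245, 0, -0.008], [0, 0, 0], 0.5],
    [[0.245, 0, -0.008], [0, 0, 0], 0.55],
  ],
  squeeze=30,
)

```text
t: 4.92
ee_pos: [0.5969, 0.124, 0.1037]
eef_rot: [[0.664, 0.558, 0.498], [0.382, 0.319, -0.867], [-0.643, 0.766, -0.001]]
force: [-0.3, 0.3, 0.5]
finger_gap: 0.452
```

Call:
step_arm(
  series=[
    [[0, 0, 0], [0, 0, 0], 0.65],
    [[0, 0, 0], [0, 0, 0], 0.75],
    [[0, 0, 0], [0, 0, 0], 0.85],
    [[0, 0, 0], [0, 0, 0], 0.9],
    [[0, 0, 0], [0, 0, 0], 0.9],
  ],
  squeeze=30,
)

```text
t: 5.33
ee_pos: [0.5974, 0.1241, 0.1042]
eef_rot: [[0.665, 0.557, 0.498], [0.382, 0.319, -0.867], [-0.642, 0.766, -0.001]]
force: [-2.5, -0.9, 4.0]
finger_gap: 0.262
```

```bash
python3 - <<'E'
from look import *
look("w4",[("big_mid",.115),("big_hook",.1914)])
E
```

```text
t 5.33 q [-11.9, 7.6, -50.9, -10.3, 30.7, 150.2] pos [0.5974, 0.1241, 0.1042] ypr [29.87, 39.97, 90.05] F [-2.46, -0.95, 4.05] M [-0.036, 0.352, 0.163] gap 0.262
t 5.38 q [-11.9, 7.7, -50.9, -10.3, 30.7, 150.2] pos [0.5974, 0.1241, 0.1042] ypr [29.87, 39.96, 90.05] F [-3.16, -0.2, 5.49] M [0.055, 0.322, 0.191] gap 0.264
big_mid [322.9, 268.7] 0.56 at z [0.5855, 0.1155, 0.115] depthpt [0.5762, 0.1102, 0.1458]
big_hook [321.8, 179.0] 0.94 at z [0.5861, 0.1164, 0.1914] depthpt [0.5834, 0.1148, 0.196]
```

View pics/w4.png

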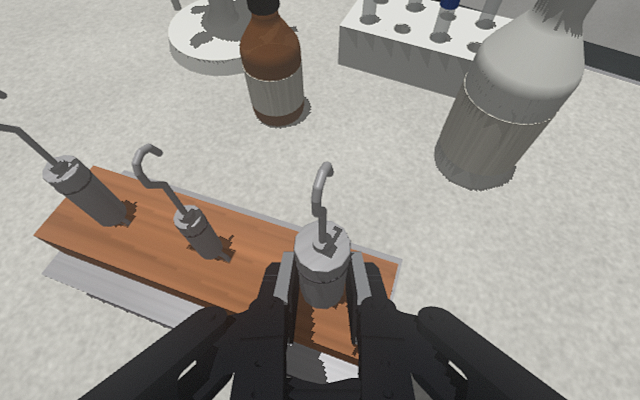

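Call:
step_arm(
  series=[
    [[0, 0, 0], [0, 0, 0], 0.9],
    [[-0.05, 0.06, 0], [0, 0, 0], 0.9],
    [[-0.1, 0.12, 0], [0, 0, 0], 0.9],
    [[-0.2, 0.24, 0], [0, 0, 0], 0.9],
    [[-0.3, 0.36, 0], [0, 0, 0], 0.9],
  ],
  squeeze=50,
)

```text
t: 5.9
ee_pos: [0.5965, 0.1241, 0.1589]
eef_rot: [[0.662, 0.561, 0.497], [0.381, 0.319, -0.868], [-0.645, 0.764, -0.003]]
force: [1.2, -0.4, -2.3]
finger_gap: 0.251
```

```bash
python3 - <<'E'
from look import *
look("w5",[("big_hook",.1914+.055)])
E
```

```text
t 5.9 q [-11.9, 1.9, -45.5, 1.1, 30.6, 150.2] pos [0.5965, 0.1241, 0.1589] ypr [29.95, 40.19, 90.23] F [1.21, -0.44, -2.33] M [-0.499, 0.858, -0.038] gap 0.251
t 5.95 q [-11.8, 1.7, -45.2, 1.3, 30.7, 150.2] pos [0.5984, 0.124, 0.1637] ypr [29.79, 39.88, 89.92] F [2.21, 0.38, 3.27] M [-0.327, 0.475, -0.047] gap 0.255
big_hook [323.9, 182.1] 0.83 at z [0.5889, 0.1167, 0.2464] depthpt [0.5837, 0.1138, 0.2553]
big_hook [135.7, 231.9] 0.53 at z [0.5476, 0.1546, 0.2464] depthpt [0.5605, 0.2447, 0.1273]
```

View pics/w5.png

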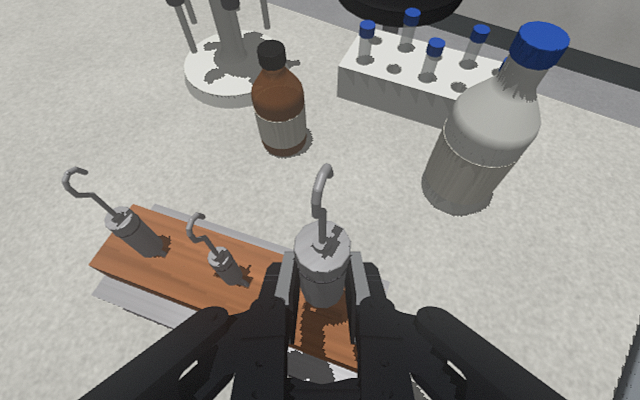

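```bash
python3 - <<'E'
from h import *
from fk import *
st(); show([.58,.03,.245],Rdes(20,40)); print(ik(np.array([.605,-.131,.219]),Rdes(9,40),[-30,5,-40,0,30,150],np.load("k.npy"))[0].round(0))
E
```

```text
t 6.0 q [-11.8, 1.8, -45.3, 1.0, 30.6, 150.2] pos [0.5985, 0.1239, 0.1625] ypr [29.74, 39.86, 89.87] F [0.45, -0.43, -2.47] M [-0.542, 0.799, -0.007] gap 0.256
t 6.0 shift [-0.8414, 0.1915, 0.6029] turn [0.0355, -0.0415, -0.0008] deg 9.8 mm 126.3
[-37.  -1. -37.  14.  33. 147.]
```

Call:
step_arm(
  series=[
    [[-0.15, 0.1, 0.05], [0.005, -0.005, 0], 0.9],
    [[-0.35, 0.15, 0.15], [0.015, -0.017, 0], 0.9],
    [[-0.55, 0.2, 0.3], [0.025, -0.03, 0], 0.9],
    [[-0.73, 0.2, 0.48], [0.035, -0.041, 0], 0.9],
    [[-0.84, 0.19, 0.6], [0.036, -0.042, 0], 0.9],
  ],
)

```text
t: 6.42
ee_pos: [0.5784, 0.0297, 0.2426]
eef_rot: [[0.72, 0.606, 0.338], [0.26, 0.216, -0.941], [-0.643, 0.766, -0.002]]
force: [0.9, -1.1, -2.3]
finger_gap: 0.251
```

```bash
python3 - <<'E'
from h import *
st(); show([.585,-.125,.225],Rdes(9,40))
E
```

```text
t 6.42 q [-22.1, -7.5, -39.5, 16.5, 30.8, 150.2] pos [0.5784, 0.0297, 0.2426] ypr [19.85, 40.03, 90.15] F [0.95, -1.1, -2.26] M [-0.337, 0.905, 0.001] gap 0.251
t 6.42 shift [-0.2011, -0.3569, 1.232] turn [0.0379, -0.0461, 0.0002] deg 10.7 mm 155.8
```

Call:
step_arm(
  series=[
    [[-0.02, -0.02, 0.15], [0.008, -0.01, 0], 0.9],
    [[-0.05, -0.08, 0.4], [0.017, -0.02, 0], 0.9],
    [[-0.1, -0.16, 0.65], [0.027, -0.033, 0], 0.9],
    [[-0.14, -0.24, 0.85], [0.035, -0.043, 0], 0.9],
    [[-0.16, -0.29, 1], [0.038, -0.046, 0], 0.9],
  ],
)

```text
t: 6.83
ee_pos: [0.5842, -0.0967, 0.2247]
eef_rot: [[0.754, 0.638, 0.154], [0.119, 0.097, -0.988], [-0.646, 0.764, -0.003]]
force: [0.4, 0.2, -2.6]
finger_gap: 0.252
```

Call:
step_arm(
  series=[
    [[-0.02, -0.03, 0.1], [0, 0, 0], 0.9],
    [[-0.03, -0.05, 0.17], [0, 0, 0], 0.9],
    [[-0.04, -0.06, 0.2], [0, 0, 0], 0.9],
    [[-0.04, -0.06, 0.2], [0, 0, 0], 0.9],
    [[-0.04, -0.06, 0.2], [0, 0, 0], 0.9],
  ],
)

```text
t: 7.25
ee_pos: [0.5805, -0.1198, 0.2243]
eef_rot: [[0.755, 0.636, 0.158], [0.122, 0.1, -0.987], [-0.644, 0.765, -0.002]]
force: [0.1, -0.2, -1.4]
finger_gap: 0.251
```

```bash
python3 - <<'E'
from look import *
look("w6",[("big_hook",.312),("sensor_eye",.296),("eye",.296)])
E
```

```text
t 7.25 q [-37.6, -3.9, -39.0, 15.8, 33.9, 145.7] pos [0.5805, -0.1198, 0.2243] ypr [9.2, 40.11, 90.15] F [0.13, -0.16, -1.36] M [-0.165, 0.973, 0.025] gap 0.251
t 7.3 q [-37.6, -3.9, -39.0, 15.8, 33.9, 145.7] pos [0.5806, -0.1195, 0.2246] ypr [9.22, 40.08, 90.13] F [0.23, 1.38, -1.96] M [-0.135, 0.974, 0.007] gap 0.253
big_hook [322.7, 181.1] 0.71 at z [0.567, -0.1229, 0.312] depthpt [0.5639, -0.1234, 0.3167]
big_hook [124.5, 323.3] 0.57 at z [0.5203, -0.0835, 0.312] depthpt [0.5374, 0.0223, 0.1296]
sensor_eye [399.2, 34.3] 0.76 at z [0.6657, -0.1438, 0.296] depthpt [0.6557, -0.143, 0.3025]
eye [400.8, 36.8] 0.88 at z [0.6639, -0.1447, 0.296] depthpt [0.6538, -0.1438, 0.3026]
eye [218.9, 156.9] 0.46 at z [0.5819, -0.082, 0.296] depthpt [0.7601, 0.0454, 0.0415]
```

View pics/w6.png

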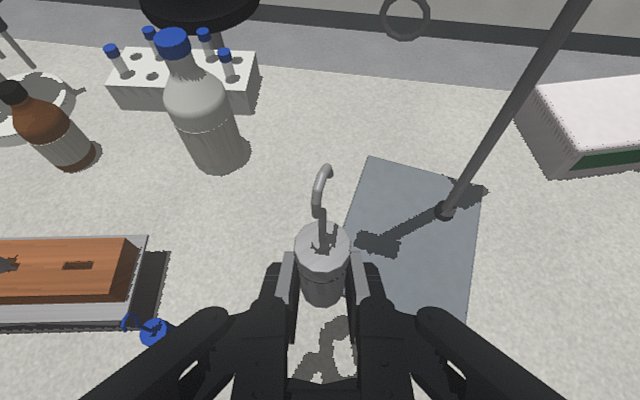

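```bash
cat > pc.py <<'E'
from h import *
def cloud(name):
    f=np.load(f"pics/{name}.npz");d=f["d"];m={"intrinsics":f["K"],"T":f["T"]}
    v,u=np.mgrid[0:400,0:640];K=f["K"]
    c=np.stack([(u-K[0,2])/K[0,0]*d,-(v-K[1,2])/K[1,1]*d,-d],-1)
    P=c@f["T"][:3,:3].T+f["T"][:3,3]; P[d<=0]=np.nan
    return P,d,m
E
python3 - <<'E'
from pc import *
P,d,m=cloud("w6"); im=cv2.imread("pics/w6.png")
ok=(d>0)
box=ok&(np.abs(P[...,0]-.655)<.03)&(np.abs(P[...,1]+.143)<.03)&(P[...,2]>.27)
v,u=np.where(box);print(len(v),u.min(),u.max(),v.min(),v.max())
Q=P[box];print("ring cloud min",Q.min(0),"max",Q.max(0),"median",np.median(Q,0))
# bottom
for vv in range(v.max()-6,v.max()+1):
    s=box[vv];uu=np.where(s)[0]
    if len(uu):print(vv,uu.min(),uu.max(),P[vv,uu[len(uu)//2]].round(4))
hk=ok&(np.abs(P[...,0]-.567)<.03)&(np.abs(P[...,1]+.123)<.02)&(P[...,2]>.27)
v,u=np.where(hk);Q=P[hk];print("hook",len(v),u.min(),u.max(),v.min(),v.max(),"zmax",np.sort(Q[:,2])[-10:].round(4))
for vv in range(v.min(),v.max()+1,4):
    uu=np.where(hk[vv])[0]
    if len(uu):print(vv,uu.min(),uu.max(),P[vv,uu[len(uu)//2]].round(4))
cv2.imwrite("pics/w6a.png",cv2.resize(im[0:90,350:470],(800,600),interpolation=cv2.INTER_CUBIC))
cv2.imwrite("pics/w6b.png",cv2.resize(im[150:240,270:390],(800,600),interpolation=cv2.INTER_CUBIC))
E
```

```text
802 379 429 0 41
ring cloud min [ 0.65104667 -0.15404707  0.29995808] max [ 0.65823482 -0.13273983  0.31973307] median [ 0.65439289 -0.14549832  0.30865854]
35 387 421 [ 0.6541 -0.145   0.3034]
36 388 419 [ 0.6543 -0.1451  0.3028]
37 389 417 [ 0.6549 -0.1449  0.3019]
38 392 415 [ 0.6536 -0.1453  0.3023]
39 394 414 [ 0.6535 -0.1454  0.3019]
40 396 412 [ 0.6537 -0.1455  0.3013]
41 398 409 [ 0.6543 -0.1456  0.3005]
hook 1603 253 370 164 323 zmax [0.3172 0.3173 0.3173 0.3173 0.3173 0.3175 0.3175 0.3177 0.3179 0.3179]
164 323 328 [ 0.5708 -0.1233  0.3153]
168 320 331 [ 0.5695 -0.1235  0.3152]
172 318 332 [ 0.5671 -0.1235  0.3165]
176 316 332 [ 0.5654 -0.1235  0.317 ]
180 315 325 [ 0.5647 -0.1225  0.3158]
184 313 324 [ 0.5634 -0.1224  0.3157]
188 312 322 [ 0.5625 -0.122   0.3149]
192 312 321 [ 0.5616 -0.1222  0.3142]
196 311 321 [ 0.5608 -0.122   0.3134]
200 311 320 [ 0.5606 -0.122   0.3115]
204 311 320 [ 0.56   -0.1221  0.3103]
208 311 323 [ 0.5597 -0.1224  0.3085]
212 311 325 [ 0.5605 -0.1225  0.3046]
216 312 325 [ 0.5604 -0.1228  0.3024]
220 318 325 [ 0.565  -0.123   0.2907]
224 318 325 [ 0.5649 -0.123   0.2878]
228 318 325 [ 0.565  -0.123   0.2843]
232 318 325 [ 0.565  -0.123   0.2811]
236 314 330 [ 0.5652 -0.1229  0.2769]
240 312 329 [ 0.5648 -0.1226  0.274 ]
244 312 328 [ 0.5646 -0.1238  0.2711]
248 316 325 [ 0.5628 -0.1233  0.2711]
292 277 288 [ 0.5441 -0.1137  0.2702]
296 264 369 [ 0.5424 -0.1137  0.271 ]
300 254 369 [ 0.5397 -0.1098  0.2735]
304 257 369 [ 0.5382 -0.113   0.2758]
308 286 369 [ 0.5411 -0.1412  0.2771]
312 357 369 [ 0.5398 -0.141   0.2772]
316 357 369 [ 0.5381 -0.141   0.2789]
320 357 358 [ 0.5378 -0.1399  0.2727]
```

View pics/w6a.png

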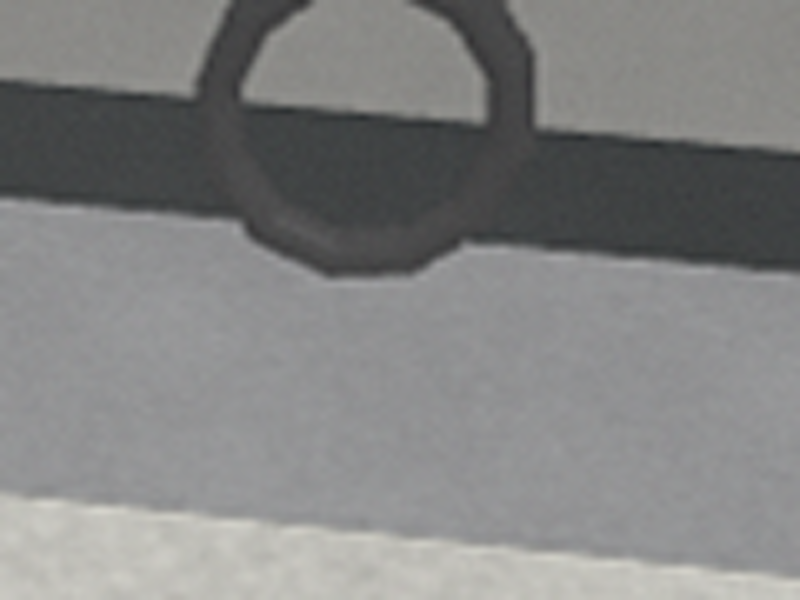

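View pics/w6b.png

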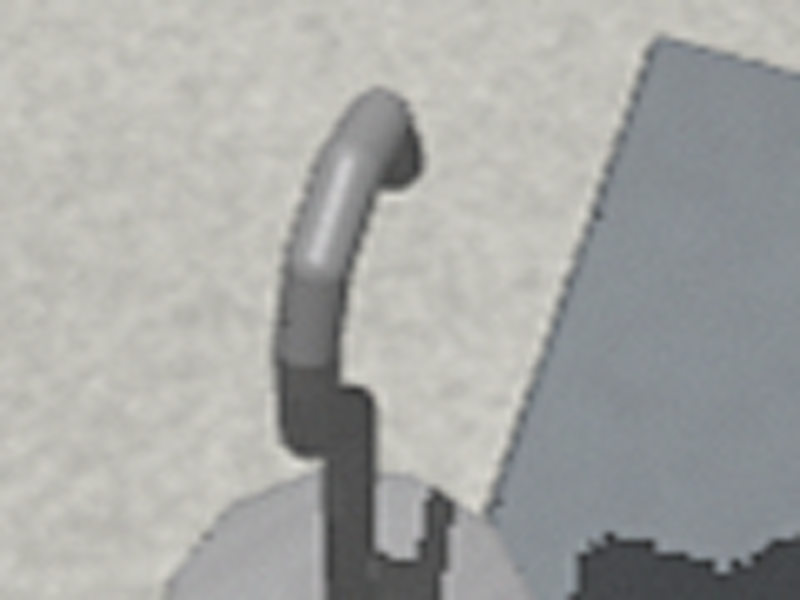

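```bash
python3 - <<'E'
from h import *
o=st(); Rm=o["eef_rot"]
for d in ([.060,-.0169,-.001],):
    print((Rm.T@np.array(d)/.12).round(4))
im,_=imaging.get_image("scene"); cv2.imwrite("pics/s6.png",cv2.resize(im[120:320,120:390],(800,592),interpolation=cv2.INTER_CUBIC))
E
```

```text
t 7.45 q [-37.5, -3.9, -38.9, 15.8, 33.9, 145.7] pos [0.5806, -0.1192, 0.225] ypr [9.23, 40.06, 90.08] F [0.18, -0.0, -2.45] M [-0.108, 0.934, -0.069] gap 0.251
[0.3658 0.297  0.2188]
```

View pics/s6.png

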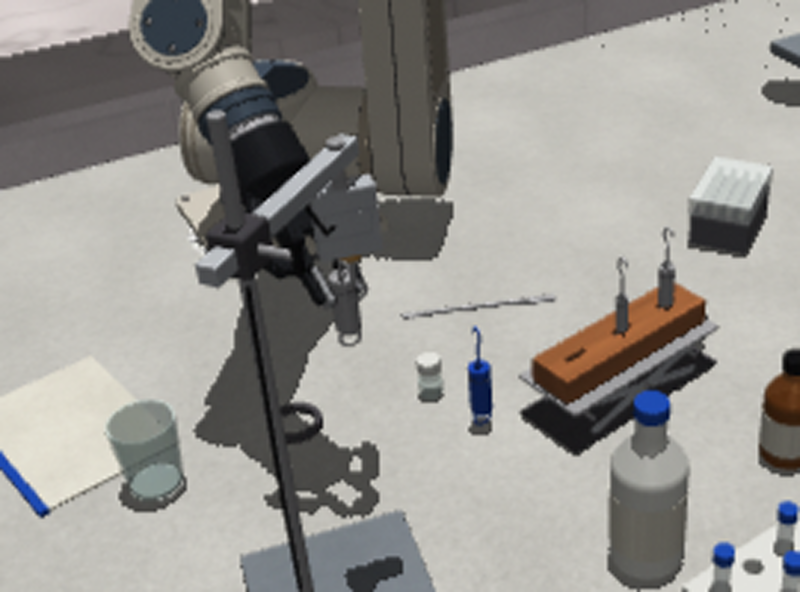

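Call:
step_arm(
  series=[
    [[0.05, 0.04, 0.05], [0, 0, 0], 0.9],
    [[0.14, 0.11, 0.12], [0, 0, 0], 0.9],
    [[0.25, 0.2, 0.18], [0, 0, 0], 0.9],
    [[0.33, 0.27, 0.21], [0, 0, 0], 0.9],
    [[0.366, 0.297, 0.219], [0, 0, 0], 0.9],
  ],
)

```text
t: 7.92
ee_pos: [0.6425, -0.1373, 0.2241]
eef_rot: [[0.756, 0.635, 0.159], [0.122, 0.102, -0.987], [-0.643, 0.766, -0.001]]
force: [-0.5, 0.3, -1.7]
finger_gap: 0.258
```

Call:
step_arm(
  series=[
    [[0, 0, 0], [0, 0, 0], 0.9],
    [[0, 0, 0], [0, 0, 0], 0.9],
    [[0, 0, 0], [0, 0, 0], 0.9],
    [[0, 0, 0], [0, 0, 0], 0.9],
    [[0, 0, 0], [0, 0, 0], 0.9],
  ],
)

```text
t: 8.33
ee_pos: [0.6402, -0.1368, 0.2241]
eef_rot: [[0.756, 0.636, 0.159], [0.122, 0.101, -0.987], [-0.644, 0.765, -0.001]]
force: [0.4, -0.3, -0.7]
finger_gap: 0.254
```

```bash
cat > rel.py <<'E'
from pc import *
def ana(name,hookc,eyec):
    P,d,m=cloud(name); ok=d>0
    box=ok&(np.abs(P[...,0]-eyec[0])<.015)&(np.abs(P[...,1]-eyec[1])<.015)&(P[...,2]>eyec[2]-.012)&(P[...,2]<eyec[2]+.03)
    v,u=np.where(box);Q=P[box]
    print("ring n",len(v),"u",u.min(),u.max(),"v",v.min(),v.max(),"min",Q.min(0).round(4),"max",Q.max(0).round(4))
    A=np.c_[Q[:,1],np.ones(len(Q))];a=np.linalg.lstsq(A,Q[:,0],rcond=None)[0];print("dx/dy",a[0].round(3),"x at mid",(a@[eyec[1],1]).round(4))
    # circle fit in (y/cos, z): by pixels: fit in plane coordinates w
    w=Q[:,1]/np.cos(np.arctan(a[0])); z=Q[:,2]
    from scipy.optimize import least_squares
    f=least_squares(lambda k:np.hypot(w-k[0],z-k[1])-k[2],[w.mean(),z.mean(),.0095],loss="soft_l1",f_scale=.001).x
    cy=f[0]*np.cos(np.arctan(a[0])); print("circle centre y,z,r",cy.round(4),f[1].round(4),f[2].round(4),"-> wire bottom z (surface)",(f[1]-.0095).round(4),"x",(a@[cy,1]).round(4))
    hk=ok&(np.hypot(P[...,0]-hookc[0],P[...,1]-hookc[1])<.012)&(P[...,2]>hookc[2]-.02)&(P[...,2]<hookc[2]+.012)
    Q=P[hk];top=np.sort(Q[:,2])[-25:];T=Q[np.argsort(Q[:,2])[-60:]]
    print("hook n",len(Q),"top z",np.median(top).round(4),"-> hook pt z",(np.median(top)-.0046).round(4),"top xy",np.median(T,0).round(4))
    s=ok&(np.hypot(P[...,0]-hookc[0],P[...,1]-hookc[1])<.012)&(P[...,2]>hookc[2]-.04)&(P[...,2]<hookc[2]-.018)
    print("shank surf",np.median(P[s],0).round(4))
    c=Q[Q[:,2]>hookc[2]-.006]; b=np.polyfit(c[:,0],c[:,1],1);print("hook plane yaw",np.degrees(np.arctan(b[0])).round(1), "x range",c[:,0].min().round(4),c[:,0].max().round(4))
E
python3 - <<'E'
from look import *
from rel import *
look("w7",[("big_hook",.312),("sensor_eye",.302)])
P,d,m=cloud("w7")
ana("w6",(.566,-.123,.3126),(.655,-.144,.3015))
ana("w7",(.626,-.140,.3115),(.655,-.144,.3015))
E
```

```text
t 8.33 q [-34.5, 2.2, -33.4, 13.7, 31.9, 148.5] pos [0.6402, -0.1368, 0.2241] ypr [9.18, 40.06, 90.08] F [0.36, -0.35, -0.66] M [-0.178, 0.948, -0.029] gap 0.254
t 8.38 q [-34.5, 2.2, -33.4, 13.7, 31.9, 148.5] pos [0.6403, -0.1369, 0.2242] ypr [9.17, 40.05, 90.08] F [-0.45, 0.32, -2.32] M [-0.127, 0.968, -0.006] gap 0.256
big_hook [320.8, 180.2] 0.97 at z [0.6265, -0.1397, 0.312] depthpt [0.6237, -0.1402, 0.3162]
big_hook [328.6, 313.6] 0.68 at z [0.5896, -0.1476, 0.312] depthpt [0.6528, -0.1427, 0.0136]
sensor_eye [344.5, 132.0] 0.69 at z [0.655, -0.1437, 0.302] depthpt [0.6552, -0.1436, 0.3018]
ring n 802 u 379 429 v 0 41 min [ 0.651 -0.154  0.3  ] max [ 0.6582 -0.1327  0.3197]
dx/dy 0.178 x at mid 0.6544
circle centre y,z,r -0.1433 0.3109 0.0092 -> wire bottom z (surface) 0.3014 x 0.6545
hook n 655 top z 0.3172 -> hook pt z 0.3126 top xy [ 0.5658 -0.1227  0.3169]
shank surf [ 0.5652 -0.1229  0.2836]
hook plane yaw -11.4 x range 0.5591 0.5724
ring n 1806 u 317 378 v 59 138 min [ 0.6516 -0.1546  0.2992] max [ 0.6582 -0.1333  0.3315]
dx/dy 0.166 x at mid 0.6543
circle centre y,z,r -0.1438 0.3126 0.0101 -> wire bottom z (surface) 0.3031 x 0.6543
hook n 659 top z 0.3168 -> hook pt z 0.3122 top xy [ 0.6257 -0.1401  0.3166]
shank surf [ 0.6248 -0.1403  0.2828]
hook plane yaw -11.6 x range 0.6188 0.6323
```

View pics/w7.png

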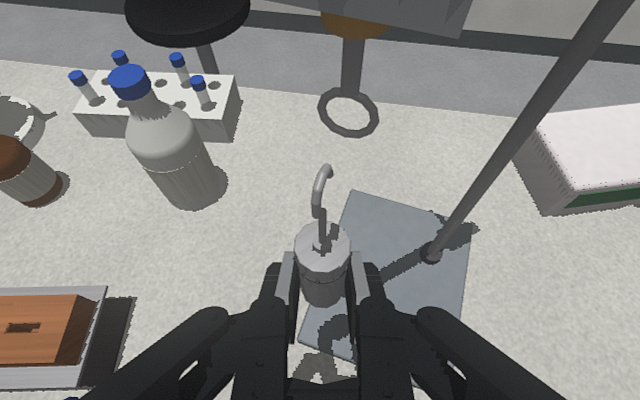

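```bash
python3 - <<'E'
from h import *
o=st(); Rm=o["eef_rot"]
for d in ([.016,-.0019,-.0014],[.001,0,0],[0,.001,0],[0,0,.001]):
    print((Rm.T@np.array(d)/.12).round(4))
E
```

```text
t 8.48 q [-34.5, 2.2, -33.4, 13.7, 31.9, 148.5] pos [0.6404, -0.137, 0.2241] ypr [9.17, 40.05, 90.07] F [-0.21, 0.26, -1.61] M [-0.18, 1.007, -0.008] gap 0.253
[0.1063 0.0742 0.0368]
[0.0063 0.0053 0.0013]
[ 0.001   0.0008 -0.0082]
[-0.0054  0.0064 -0.    ]
```

Call:
step_arm(
  series=[
    [[0.025, 0.017, 0.01], [0, 0, 0], 0.9],
    [[0.05, 0.035, 0.02], [0, 0, 0], 0.9],
    [[0.075, 0.054, 0.03], [0, 0, 0], 0.9],
    [[0.106, 0.074, 0.037], [0, 0, 0], 0.9],
    [[0.106, 0.074, 0.037], [0, 0, 0], 0.9],
  ],
)

```text
t: 8.9
ee_pos: [0.6574, -0.139, 0.2224]
eef_rot: [[0.755, 0.636, 0.159], [0.122, 0.101, -0.987], [-0.644, 0.765, -0.001]]
force: [0.7, -0.4, -2.2]
finger_gap: 0.252
```

```bash
python3 - <<'E'
from look import *
from rel import *
look("w8",[("big_hook",.312),("sensor_eye",.302)])
ana("w8",(.642,-.142,.3115),(.655,-.144,.3015))
im=cv2.imread("pics/w8.png");cv2.imwrite("pics/w8a.png",cv2.resize(im[90:260,240:440],(800,680),interpolation=cv2.INTER_CUBIC)[:600])
E
```

```text
t 8.9 q [-33.5, 3.9, -31.9, 13.0, 31.3, 149.4] pos [0.6574, -0.139, 0.2224] ypr [9.21, 40.06, 90.09] F [0.72, -0.44, -2.24] M [-0.148, 0.998, -0.003] gap 0.252
t 8.95 q [-33.5, 3.9, -31.9, 13.1, 31.3, 149.3] pos [0.657, -0.1388, 0.2222] ypr [9.23, 40.08, 90.11] F [0.06, -1.08, -1.5] M [-0.1, 1.008, -0.032] gap 0.255
big_hook [322.0, 181.4] 0.64 at z [0.6417, -0.1423, 0.312] depthpt [0.6405, -0.1425, 0.3138]
sensor_eye [330.9, 164.9] 0.85 at z [0.6552, -0.1431, 0.302] depthpt [0.6549, -0.1431, 0.3024]
ring n 2247 u 300 367 v 98 219 min [ 0.64   -0.1543  0.2895] max [ 0.6574 -0.1329  0.3315]
dx/dy 0.082 x at mid 0.6524
circle centre y,z,r -0.1441 0.3122 0.0097 -> wire bottom z (surface) 0.3027 x 0.6524
hook n 822 top z 0.3233 -> hook pt z 0.3187 top xy [ 0.6526 -0.1438  0.3229]
shank surf [ 0.6416 -0.1423  0.2815]
hook plane yaw -9.4 x range 0.6357 0.6539
```

View pics/w8a.png

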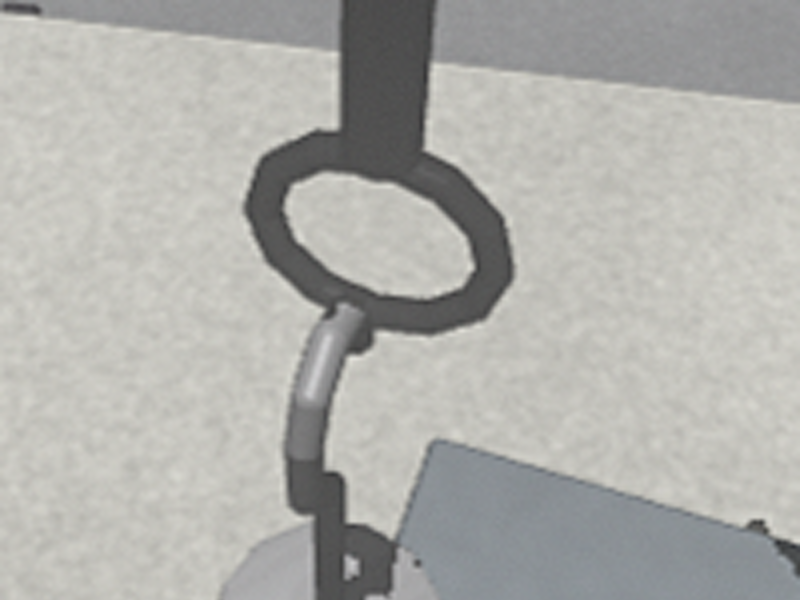

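Call:
step_arm(
  series=[
    [[0.018, 0.016, 0.007], [0, 0, 0], 0.9],
    [[0.036, 0.032, 0.014], [0, 0, 0], 0.9],
    [[0.054, 0.049, 0.021], [0, 0, 0], 0.9],
    [[0.074, 0.066, 0.029], [0, 0, 0], 0.9],
    [[0.074, 0.066, 0.029], [0, 0, 0], 0.9],
  ],
)

```text
t: 9.47
ee_pos: [0.6695, -0.1406, 0.223]
eef_rot: [[0.756, 0.635, 0.159], [0.122, 0.101, -0.987], [-0.643, 0.765, -0.001]]
force: [0.7, 0.4, -2.3]
finger_gap: 0.251
```

```bash
python3 - <<'E'
from look import *
from rel import *
look("w9",[("big_hook",.312),("sensor_eye",.302)])
im=cv2.imread("pics/w9.png");cv2.imwrite("pics/w9a.png",cv2.resize(im[110:260,240:440],(800,600),interpolation=cv2.INTER_CUBIC)[:600])
im,_=imaging.get_image("scene"); cv2.imwrite("pics/s9a.png",cv2.resize(im[170:260,200:320],(800,600),interpolation=cv2.INTER_CUBIC)); st()
E
```

```text
t 9.47 q [-32.9, 5.0, -30.7, 12.9, 30.8, 150.0] pos [0.6695, -0.1406, 0.223] ypr [9.19, 40.05, 90.08] F [0.7, 0.4, -2.32] M [-0.149, 0.971, -0.049] gap 0.251
t 9.52 q [-32.9, 5.0, -30.7, 12.9, 30.8, 149.9] pos [0.6692, -0.1404, 0.2228] ypr [9.21, 40.07, 90.1] F [0.88, 0.3, -1.26] M [-0.147, 0.965, -0.02] gap 0.254
big_hook [321.3, 182.0] 0.96 at z [0.654, -0.1437, 0.312] depthpt [0.6522, -0.144, 0.3148]
sensor_eye [321.4, 196.2] 0.96 at z [0.6553, -0.1435, 0.302] depthpt [0.6501, -0.1443, 0.3107]
t 9.67 q [-32.9, 4.9, -30.7, 12.9, 30.8, 149.9] pos [0.6688, -0.1403, 0.2227] ypr [9.2, 40.07, 90.1] F [0.65, 0.69, -1.69] M [-0.171, 0.988, -0.016] gap 0.255
```

View pics/w9a.png

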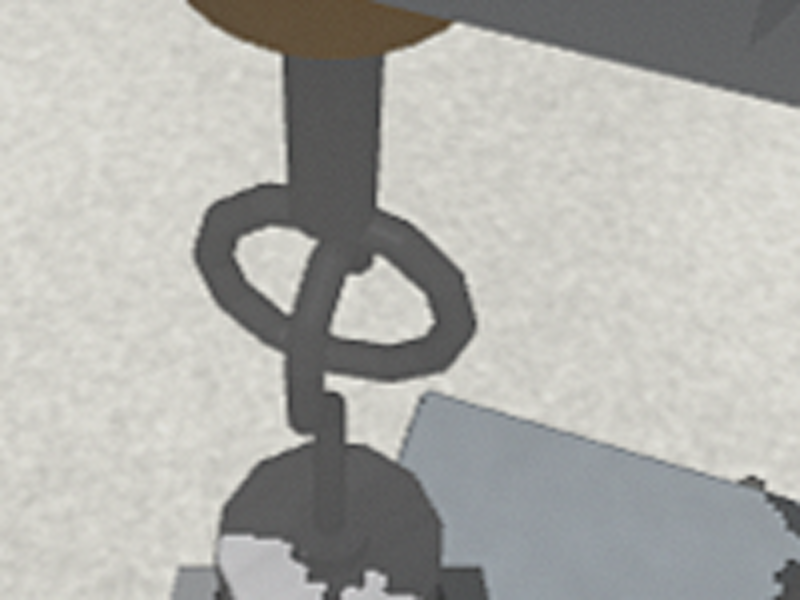

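View pics/s9a.png

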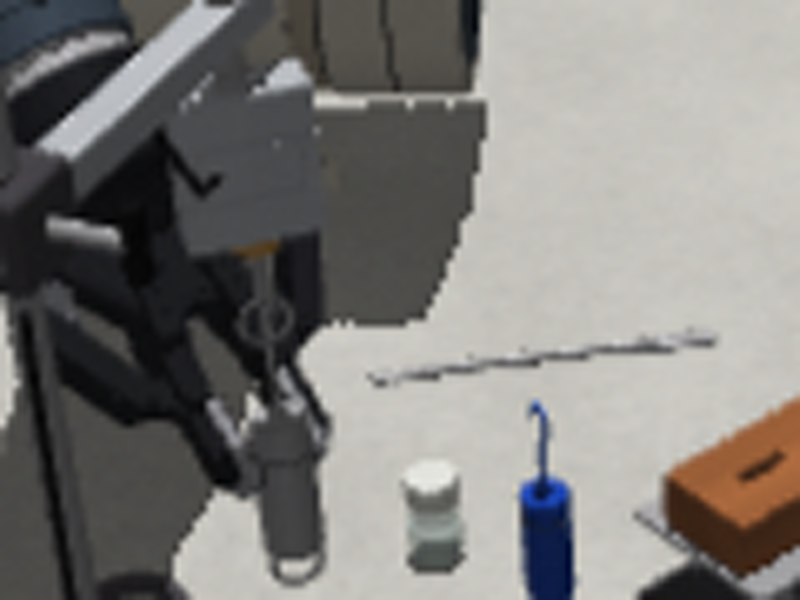

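Call:
step_arm(
  series=[
    [[0.01, -0.012, 0], [0, 0, 0], 0.9],
    [[0.02, -0.024, 0], [0, 0, 0], 0.9],
    [[0.03, -0.036, 0], [0, 0, 0], 0.9],
    [[0.04, -0.048, 0], [0, 0, 0], 0.9],
    [[0.04, -0.048, 0], [0, 0, 0], 0.9],
  ],
)

```text
t: 10.08
ee_pos: [0.6686, -0.1403, 0.2147]
eef_rot: [[0.755, 0.636, 0.159], [0.123, 0.101, -0.987], [-0.644, 0.765, -0.002]]
force: [-0.2, -0.8, -1.8]
finger_gap: 0.25
```

```bash
cat > fz.py <<'E'
from h import *
def fz(n=4):
    F=[]
    for i in range(n):
        F.append(env.observe()["force"]); imaging.get_image("top")
    F=np.array(F); print("F mean",F.mean(0).round(2),"each z",F[:,2].round(2))
E
python3 - <<'E'
from fz import *
fz(4); st()
from look import *
look("w10",[("big_hook",.304),("sensor_eye",.302)])
im=cv2.imread("pics/w10.png");cv2.imwrite("pics/w10a.png",cv2.resize(im[110:260,240:440],(800,600),interpolation=cv2.INTER_CUBIC)[:600])
E
```

```text
F mean [ 0.05  0.42 -2.26] each z [-1.79 -2.58 -2.4  -2.27]
t 10.28 q [-32.9, 5.4, -31.5, 11.7, 30.9, 149.9] pos [0.6689, -0.1404, 0.2154] ypr [9.19, 40.06, 90.09] F [-0.5, 0.45, -2.58] M [-0.186, 1.03, -0.083] gap 0.251
t 10.28 q [-32.9, 5.4, -31.5, 11.7, 30.9, 149.9] pos [0.6689, -0.1404, 0.2154] ypr [9.19, 40.06, 90.09] F [-0.5, 0.45, -2.58] M [-0.186, 1.03, -0.083] gap 0.251
t 10.33 q [-32.9, 5.4, -31.5, 11.7, 30.9, 149.9] pos [0.6689, -0.1404, 0.2155] ypr [9.19, 40.06, 90.08] F [0.39, -0.35, -1.74] M [-0.194, 0.989, -0.069] gap 0.251
big_hook [321.6, 179.1] 0.85 at z [0.6551, -0.1435, 0.304] depthpt [0.6532, -0.1438, 0.3069]
sensor_eye [320.2, 180.3] 0.87 at z [0.656, -0.143, 0.302] depthpt [0.6525, -0.1436, 0.3073]
```

View pics/w10a.png

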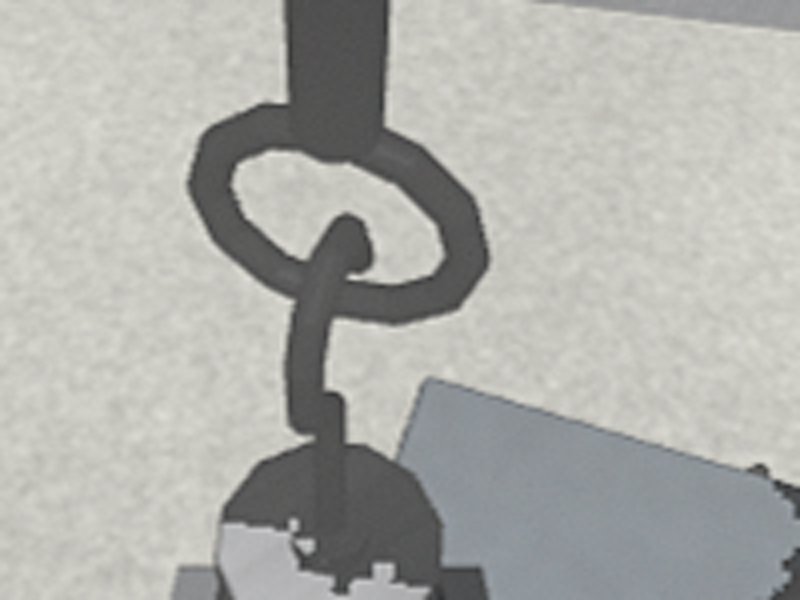

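Call:
step_arm(
  series=[
    [[0.003, -0.004, 0], [0, 0, 0], 0.9],
    [[0.006, -0.007, 0], [0, 0, 0], 0.9],
    [[0.009, -0.011, 0], [0, 0, 0], 0.9],
    [[0.009, -0.011, 0], [0, 0, 0], 0.9],
    [[0.009, -0.011, 0], [0, 0, 0], 0.9],
  ],
)

```text
t: 10.85
ee_pos: [0.6688, -0.1404, 0.2136]
eef_rot: [[0.755, 0.636, 0.159], [0.122, 0.101, -0.987], [-0.644, 0.765, -0.001]]
force: [0.2, 0.1, -2.4]
finger_gap: 0.257
```

```bash
python3 - <<'E'
from fz import *
fz(4); st()
E
```

```text
F mean [ 0.2   0.1  -1.98] each z [-2.39 -1.89 -1.55 -2.08]
t 11.05 q [-32.9, 5.5, -31.7, 11.4, 30.9, 149.9] pos [0.6688, -0.1404, 0.2137] ypr [9.2, 40.06, 90.09] F [0.05, 0.36, -2.18] M [-0.169, 1.003, 0.009] gap 0.248
```

Call:
step_arm(
  series=[
    [[0.0015, -0.0018, 0], [0, 0, 0], 0.9],
    [[0.003, -0.0036, 0], [0, 0, 0], 0.9],
    [[0.004, -0.0048, 0], [0, 0, 0], 0.9],
    [[0.004, -0.0048, 0], [0, 0, 0], 0.9],
    [[0.004, -0.0048, 0], [0, 0, 0], 0.9],
  ],
)

```text
t: 11.47
ee_pos: [0.6689, -0.1404, 0.2131]
eef_rot: [[0.756, 0.635, 0.159], [0.122, 0.101, -0.987], [-0.643, 0.766, -0.001]]
force: [-0.1, 0.4, -1.0]
finger_gap: 0.253
```

```bash
python3 - <<'E'
from fz import *
fz(4); st()
E
```

```text
F mean [ 0.17  0.21 -0.89] each z [-1.05 -0.35 -1.16 -0.98]
t 11.67 q [-32.9, 5.5, -31.7, 11.3, 30.9, 149.9] pos [0.6689, -0.1404, 0.2131] ypr [9.19, 40.05, 90.07] F [0.61, 0.36, -2.0] M [-0.156, 0.752, 0.009] gap 0.254
```

Call:
step_arm(
  series=[
    [[0.0022, -0.0026, 0], [0, 0, 0], 0.9],
    [[0.0022, -0.0026, 0], [0, 0, 0], 0.9],
    [[0.0022, -0.0026, 0], [0, 0, 0], 0.9],
    [[0.0022, -0.0026, 0], [0, 0, 0], 0.9],
    [[0.0022, -0.0026, 0], [0, 0, 0], 0.9],
  ],
)

```text
t: 12.08
ee_pos: [0.6689, -0.1404, 0.2128]
eef_rot: [[0.756, 0.635, 0.159], [0.122, 0.102, -0.987], [-0.643, 0.766, -0.001]]
force: [-0.4, 0.5, 2.3]
finger_gap: 0.253
```

```bash
python3 - <<'E'
from fz import *
fz(3); st()
E
```

```text
F mean [0.06 0.58 2.  ] each z [2.29 1.52 2.21]
t 12.23 q [-32.9, 5.5, -31.8, 11.2, 30.9, 149.9] pos [0.669, -0.1404, 0.2128] ypr [9.19, 40.04, 90.07] F [-0.17, 1.14, 2.2] M [-0.099, 0.329, -0.022] gap 0.254
```

Call:
step_arm(
  series=[
    [[-0.0014, 0.0016, 0], [0, 0, 0], 0.9],
    [[-0.0014, 0.0016, 0], [0, 0, 0], 0.9],
    [[-0.0014, 0.0016, 0], [0, 0, 0], 0.78],
    [[-0.0014, 0.0016, 0], [0, 0, 0], 0.75],
    [[-0.0014, 0.0016, 0], [0, 0, 0], 0.72],
  ],
  squeeze=20,
)

```text
t: 12.65
ee_pos: [0.6688, -0.1404, 0.2127]
eef_rot: [[0.755, 0.636, 0.159], [0.122, 0.101, -0.987], [-0.644, 0.765, -0.001]]
force: [-0.3, -0.2, 1.2]
finger_gap: 0.281
```

```bash
python3 - <<'E'
from fz import *
fz(3); st()
from look import *
look("w11",[("big_hook",.300)])
E
```

```text
F mean [0.21 0.42 1.47] each z [1.19 1.92 1.3 ]
t 12.8 q [-32.9, 5.5, -31.8, 11.3, 30.8, 149.9] pos [0.6687, -0.1404, 0.2126] ypr [9.2, 40.08, 90.1] F [0.39, -0.2, 1.59] M [-0.083, 0.454, -0.015] gap 0.278
t 12.8 q [-32.9, 5.5, -31.8, 11.3, 30.8, 149.9] pos [0.6687, -0.1404, 0.2126] ypr [9.2, 40.08, 90.1] F [0.39, -0.2, 1.59] M [-0.083, 0.454, -0.015] gap 0.278
t 12.85 q [-32.9, 5.5, -31.8, 11.3, 30.8, 149.9] pos [0.6687, -0.1404, 0.2127] ypr [9.2, 40.07, 90.1] F [-0.23, -0.3, 0.61] M [-0.077, 0.48, 0.012] gap 0.286
big_hook [323.2, 183.5] 0.55 at z [0.6543, -0.1441, 0.3] depthpt [0.6517, -0.1445, 0.3041]
```

View pics/w11.png

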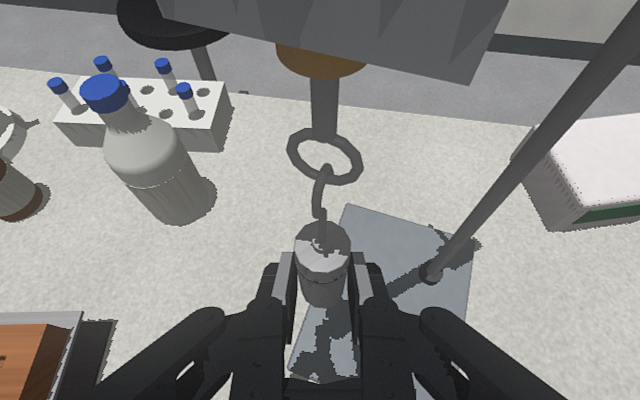

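Call:
step_arm(
  series=[
    [[0, 0, 0], [0, 0, 0], 0.7],
    [[0, 0, 0], [0, 0, 0], 0.68],
    [[0, 0, 0], [0, 0, 0], 0.65],
    [[0, 0, 0], [0, 0, 0], 0.62],
    [[0, 0, 0], [0, 0, 0], 0.58],
  ],
)

```text
t: 13.32
ee_pos: [0.6687, -0.1404, 0.2126]
eef_rot: [[0.755, 0.636, 0.159], [0.122, 0.101, -0.987], [-0.644, 0.765, -0.001]]
force: [0.0, 0.3, 0.2]
finger_gap: 0.421
```

```bash
python3 - <<'E'
from fz import *
fz(3); st()
from look import *
look("w12",[("big_hook",.300),("big_mid",.22)])
E
```

```text
F mean [ 0.24 -0.13  0.32] each z [0.19 0.23 0.55]
t 13.47 q [-32.9, 5.5, -31.8, 11.3, 30.9, 149.9] pos [0.6688, -0.1404, 0.2127] ypr [9.2, 40.07, 90.09] F [0.4, 0.4, -0.06] M [-0.114, 0.743, 0.046] gap 0.418
t 13.47 q [-32.9, 5.5, -31.8, 11.3, 30.9, 149.9] pos [0.6688, -0.1404, 0.2127] ypr [9.2, 40.07, 90.09] F [0.4, 0.4, -0.06] M [-0.114, 0.743, 0.046] gap 0.418
t 13.52 q [-32.9, 5.5, -31.8, 11.3, 30.9, 149.9] pos [0.6688, -0.1404, 0.2127] ypr [9.2, 40.07, 90.09] F [0.74, -0.61, 0.13] M [-0.134, 0.669, 0.029] gap 0.417
big_hook [322.3, 179.7] 0.66 at z [0.6557, -0.1436, 0.3] depthpt [0.6525, -0.1441, 0.3049]
big_hook [324.3, 267.9] 0.49 at z [0.6292, -0.1484, 0.3] depthpt [0.6452, -0.1461, 0.2533]
big_mid [323.9, 267.1] 0.86 at z [0.657, -0.1441, 0.22] depthpt [0.6452, -0.1459, 0.2542]
```

View pics/w12.png

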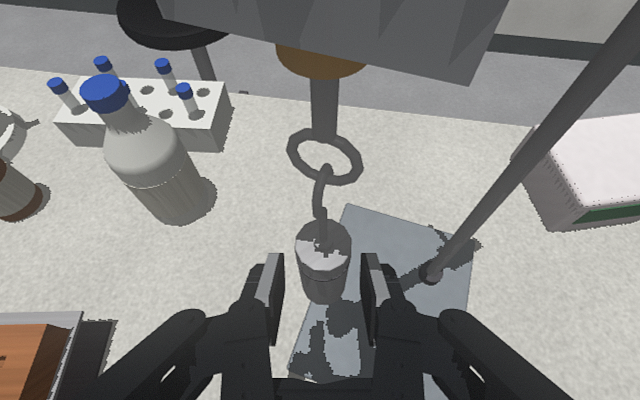

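Call:
step_arm(
  series=[
    [[0, 0, 0], [0, 0, 0], 0.55],
    [[-0.1, -0.084, 0], [0, 0, 0], 0.5],
    [[-0.25, -0.21, 0], [0, 0, 0], 0.5],
    [[-0.43, -0.36, 0], [0, 0, 0], 0.5],
    [[-0.6, -0.503, 0], [0, 0, 0], 0.5],
  ],
)

```text
t: 14.03
ee_pos: [0.5743, -0.1547, 0.2125]
eef_rot: [[0.755, 0.636, 0.16], [0.123, 0.102, -0.987], [-0.644, 0.765, -0.002]]
force: [-0.3, -0.8, 0.1]
finger_gap: 0.501
```

```bash
python3 - <<'E'
from look import *
look("w13",[("big_hook",.300),("big_mid",.2244),("big_loop",.175)])
R=Rdes(38,40);x=R.as_matrix()[:,0]
from fk import *
k=np.load("k.npy")
T=np.array([.558,.255,.116])+x*.0187
for back in (0,.05,.1): print(back,ik(T-back*x,R,[-10,5,-50,0,30,150],k)[0].round(0))
show(T-.11*x,R)
E
```

```text
t 14.03 q [-42.3, -1.8, -38.6, 16.8, 36.9, 141.0] pos [0.5743, -0.1547, 0.2125] ypr [9.26, 40.07, 90.12] F [-0.31, -0.76, 0.07] M [-0.074, 0.694, -0.074] gap 0.501
t 14.08 q [-42.6, -2.1, -38.8, 17.1, 37.0, 140.8] pos [0.5711, -0.1543, 0.2118] ypr [9.28, 40.17, 90.22] F [-1.22, 3.22, -0.66] M [-0.042, 0.766, 0.121] gap 0.5
big_hook [76.5, 302.8] 0.86 at z [0.5135, -0.1052, 0.3] depthpt [0.5436, 0.0766, 0.0556]
big_hook [196.0, 147.3] 0.65 at z [0.5634, -0.1171, 0.3] depthpt [0.7574, 0.043, 0.0334]
big_mid [130.0, 324.0] 0.6 at z [0.518, -0.0774, 0.2244] depthpt [0.5328, 0.0126, 0.0651]
big_mid [324.5, 121.4] 0.59 at z [0.6507, -0.1438, 0.2244] depthpt [0.6422, -0.1451, 0.2335]
big_loop [321.6, 167.2] 0.96 at z [0.651, -0.1418, 0.175] depthpt [0.7755, -0.1208, -0.0]
big_loop [152.5, 334.7] 0.74 at z [0.5191, -0.0648, 0.175] depthpt [0.5116, -0.1131, 0.2733]
big_loop [320.9, 146.8] 0.51 at z [0.6702, -0.1381, 0.175] depthpt [0.6419, -0.1429, 0.2101]
0 [  5.   9. -51. -14.  25. 157.]
0.05 [  1.   2. -51.  -6.  27. 154.]
0.1 [ -3.  -5. -51.   3.  30. 151.]
t 14.23 shift [0.1198, -0.3227, -3.1227] turn [-0.1035, 0.1231, 0.0001] deg 29.0 mm 377.0
```

View pics/w13.png

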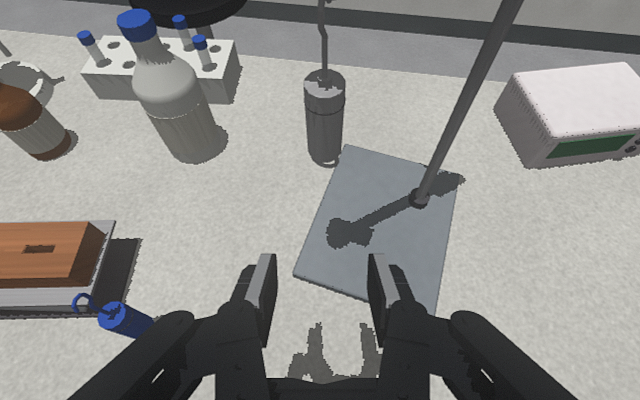

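Call:
step_arm(
  series=[
    [[-0.05, 0, -0.2], [-0.02, 0.025, 0], 0.5],
    [[-0.1, 0.02, -0.45], [-0.04, 0.05, 0], 0.5],
    [[-0.1, 0.02, -0.7], [-0.06, 0.075, 0], 0.5],
    [[-0.05, 0, -1], [-0.08, 0.1, 0], 0.5],
    [[-0.05, 0, -1], [-0.1, 0.12, 0], 0.5],
  ],
)

```text
t: 14.65
ee_pos: [0.5511, -0.0328, 0.2166]
eef_rot: [[0.605, 0.511, 0.611], [0.471, 0.39, -0.791], [-0.642, 0.767, -0.005]]
force: [-0.8, 1.0, -1.0]
finger_gap: 0.497
```

```bash
python3 - <<'E'
from h import *
st(); show([.503,.212,.178],Rdes(38,40))
E
```

```text
t 14.65 q [-38.6, 1.8, -31.6, 41.1, 48.2, 110.8] pos [0.5511, -0.0328, 0.2166] ypr [37.92, 39.95, 90.37] F [-0.78, 0.98, -1.03] M [-0.407, 0.585, 0.024] gap 0.497
t 14.65 shift [0.9252, 0.3438, -1.8576] turn [-0.0023, 0.0003, -0.0003] deg 0.4 mm 252.4
```

Call:
step_arm(
  series=[
    [[0.08, 0.05, -0.25], [0, 0, 0], 0.5],
    [[0.18, 0.1, -0.5], [0, 0, 0], 0.5],
    [[0.3, 0.18, -0.75], [0, 0, 0], 0.5],
    [[0.42, 0.2, -0.95], [0, 0, 0], 0.5],
    [[0.45, 0.2, -1], [0, 0, 0], 0.5],
  ],
)

```text
t: 15.07
ee_pos: [0.5235, 0.096, 0.2002]
eef_rot: [[0.607, 0.512, 0.608], [0.468, 0.388, -0.794], [-0.643, 0.766, -0.004]]
force: [-0.3, -0.3, -0.3]
finger_gap: 0.501
```

```bash
python3 - <<'E'
from h import *
st(); show([.503,.212,.178],Rdes(38,40))
E
```

```text
t 15.07 q [-23.2, -5.9, -43.3, 22.4, 42.0, 131.3] pos [0.5235, 0.096, 0.2002] ypr [37.63, 40.0, 90.33] F [-0.28, -0.29, -0.3] M [-0.413, 0.617, 0.017] gap 0.501
t 15.07 shift [0.4675, 0.1458, -0.871] turn [-0.0031, 0.0016, -0.0] deg 0.6 mm 119.9
```

Call:
step_arm(
  series=[
    [[0.05, 0.05, -0.25], [0, 0, 0], 0.5],
    [[0.15, 0.12, -0.5], [0, 0, 0], 0.5],
    [[0.3, 0.15, -0.75], [0, 0, 0], 0.5],
    [[0.45, 0.145, -0.87], [0, 0, 0], 0.5],
    [[0.45, 0.145, -0.87], [-0.002, 0.001, 0], 0.5],
  ],
)

```text
t: 15.48
ee_pos: [0.5021, 0.2107, 0.1784]
eef_rot: [[0.603, 0.509, 0.614], [0.471, 0.394, -0.789], [-0.644, 0.765, -0.002]]
force: [-0.8, 0.6, -1.1]
finger_gap: 0.498
```

Call:
step_arm(
  series=[
    [[0, 0, 0], [0, 0, 0], 0.5],
    [[0, 0, 0], [0, 0, 0], 0.5],
    [[0, 0, 0], [0, 0, 0], 0.5],
    [[0, 0, 0], [0, 0, 0], 0.5],
    [[0, 0, 0], [0, 0, 0], 0.5],
  ],
)

```text
t: 15.9
ee_pos: [0.5042, 0.2063, 0.1803]
eef_rot: [[0.608, 0.51, 0.609], [0.467, 0.391, -0.793], [-0.643, 0.766, -0.0]]
force: [0.1, 0.8, 0.3]
finger_gap: 0.5
```

```bash
python3 - <<'E'
from look import *
look("w14",[("small_mid",.110),("small_hook",.1814),("small",.085),("tiny_mid",.106)])
E
```

```text
t 15.9 q [-4.5, -7.2, -50.0, 5.7, 30.9, 149.9] pos [0.5042, 0.2063, 0.1803] ypr [37.53, 39.98, 90.01] F [0.13, 0.79, 0.32] M [-0.339, 0.553, -0.028] gap 0.5
t 15.95 q [-4.5, -7.2, -50.0, 5.7, 30.9, 149.9] pos [0.5041, 0.2065, 0.1802] ypr [37.54, 39.98, 90.01] F [0.02, 0.15, 0.1] M [-0.425, 0.55, -0.005] gap 0.502
small_mid [314.0, 198.2] 0.88 at z [0.559, 0.2556, 0.11] depthpt [0.5508, 0.2487, 0.1279]
small_hook [311.7, 141.2] 0.87 at z [0.5591, 0.2558, 0.1814] depthpt [0.5571, 0.2541, 0.1845]
small [314.8, 217.3] 0.75 at z [0.5554, 0.2526, 0.085] depthpt [0.5506, 0.2486, 0.0969]
tiny_mid [397.8, 232.5] 0.81 at z [0.5764, 0.1851, 0.106] depthpt [0.5652, 0.1832, 0.1276]
```

View pics/w14.png

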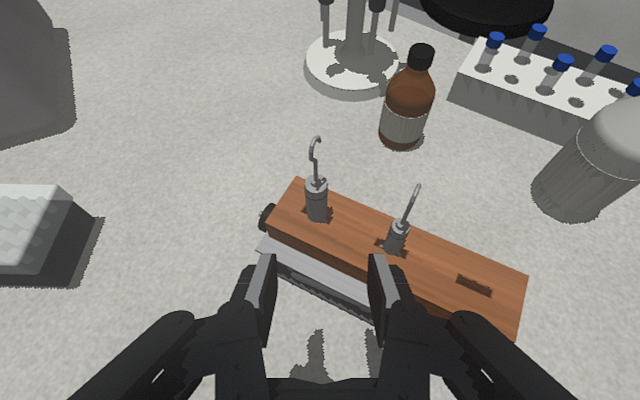

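```bash
python3 - <<'E'
from h import *
R=Rdes(37.5,40);x=R.as_matrix()[:,0]
show(np.array([.559,.2555,.115])+x*.0187,R)
E
```

```text
t 16.15 shift [0.9727, -0.0218, -0.0387] turn [0.0002, -0.0004, -0.0] deg 0.1 mm 116.8
```

Call:
step_arm(
  series=[
    [[0.2, -0.02, -0.038], [0, 0, 0], 0.5],
    [[0.4, -0.02, -0.038], [0, 0, 0], 0.5],
    [[0.6, -0.02, -0.038], [0, 0, 0], 0.5],
    [[0.7, -0.02, -0.038], [0, 0, 0], 0.5],
    [[0.7, -0.02, -0.038], [0, 0, 0], 0.5],
  ],
)

```text
t: 16.57
ee_pos: [0.5508, 0.25, 0.1221]
eef_rot: [[0.604, 0.511, 0.611], [0.468, 0.393, -0.792], [-0.645, 0.765, -0.002]]
force: [-0.5, -0.6, -0.5]
finger_gap: 0.502
```

```bash
python3 - <<'E'
from look import *
look("w15",[("small_mid",.110),("small_hook",.1814)])
R=Rdes(37.5,40);x=R.as_matrix()[:,0]
show(np.array([.559,.2555,.115])+x*.0187,R)
E
```

```text
t 16.57 q [3.0, 4.4, -51.3, -10.0, 25.9, 156.0] pos [0.5508, 0.25, 0.1221] ypr [37.76, 40.13, 90.15] F [-0.5, -0.57, -0.48] M [-0.368, 0.578, -0.012] gap 0.502
t 16.62 q [2.9, 4.3, -51.3, -9.9, 25.9, 156.0] pos [0.5502, 0.2497, 0.1228] ypr [37.77, 40.12, 90.14] F [-1.64, -1.06, -0.86] M [-0.39, 0.513, 0.029] gap 0.495
small_mid [324.6, 240.6] 0.87 at z [0.5599, 0.254, 0.11] depthpt [0.5515, 0.2476, 0.1343]
small_hook [323.7, 172.1] 0.64 at z [0.5585, 0.2537, 0.1814] depthpt [0.5554, 0.2514, 0.187]
t 16.72 shift [0.2746, -0.0003, 0.0043] turn [0.0003, -0.0007, 0.0001] deg 0.1 mm 33.0
```

View pics/w15.png

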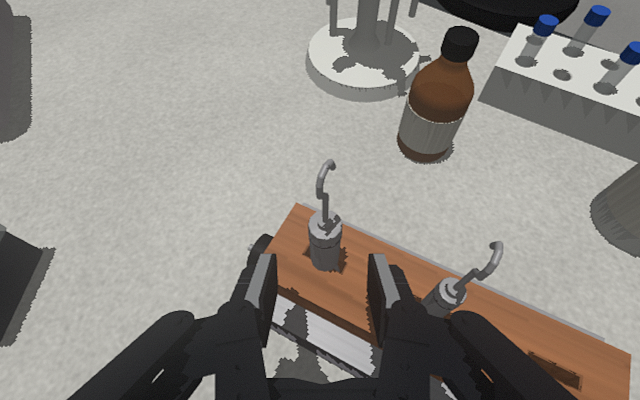

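```bash
python3 - <<'E'
from pc import *
o=env.observe()
P,d,m=cloud("w15"); Q=(P-o["ee_pos"])@o["eef_rot"]; Q=Q[d>0]
for a in np.arange(-.14,.01,.01):
    s=(Q[:,0]>a)&(Q[:,0]<a+.01)&(Q[:,1]<.03)&(Q[:,1]>-.03)&(np.abs(Q[:,2])<.11)
    q=Q[s]
    r=q[(q[:,2]>0)]
    if len(r):
        # exclude tiny by listing histogram of z
        h=np.histogram(r[:,2],bins=np.arange(0,.12,.01))[0]; print(round(a-.0+.0187,3),"from grip; right z hist(cm):",h.tolist(), "left max",(-q[:,2]).max().round(3))
E
```

```text
-0.091 from grip; right z hist(cm): [4, 486, 431, 0, 6, 47, 11, 0, 0, 0, 0] left max 0.06
-0.081 from grip; right z hist(cm): [734, 982, 966, 0, 720, 1255, 167, 0, 0, 0, 0] left max 0.061
-0.071 from grip; right z hist(cm): [0, 131, 411, 24, 1027, 928, 0, 0, 0, 0, 0] left max 0.058
-0.061 from grip; right z hist(cm): [0, 0, 600, 962, 2235, 606, 0, 0, 0, 0, 0] left max 0.055
-0.051 from grip; right z hist(cm): [0, 0, 406, 412, 227, 33, 0, 0, 0, 0, 0] left max 0.052
-0.041 from grip; right z hist(cm): [0, 0, 783, 82, 0, 4, 343, 0, 0, 0, 0] left max 0.034
-0.031 from grip; right z hist(cm): [0, 0, 425, 198, 0, 2, 131, 0, 0, 0, 0] left max 0.035
-0.021 from grip; right z hist(cm): [0, 0, 352, 149, 0, 0, 120, 0, 0, 0, 0] left max 0.035
-0.011 from grip; right z hist(cm): [0, 0, 194, 21, 0, 96, 498, 5, 0, 0, 0] left max 0.033
-0.001 from grip; right z hist(cm): [49, 0, 0, 0, 0, 228, 150, 4, 0, 0, 0] left max -0.001
0.009 from grip; right z hist(cm): [555, 11, 0, 0, 0, 57, 0, 0, 0, 0, 0] left max 0.007
0.019 from grip; right z hist(cm): [252, 16, 0, 0, 0, 1, 0, 0, 0, 0, 0] left max 0.007
0.029 from grip; right z hist(cm): [149, 6, 0, 0, 0, 0, 0, 0, 0, 0, 0] left max 0.007
```

Call:
step_arm(
  series=[
    [[0.08, 0, 0.006], [0, 0, 0], 0.6],
    [[0.16, 0, 0.008], [0, 0, 0], 0.6],
    [[0.24, 0, 0.008], [0, 0, 0], 0.6],
    [[0.275, 0, 0.008], [0, 0, 0], 0.6],
    [[0.275, 0, 0.008], [0, 0, 0], 0.6],
  ],
  squeeze=30,
)

```text
t: 17.13
ee_pos: [0.5714, 0.2644, 0.1018]
eef_rot: [[0.606, 0.51, 0.611], [0.468, 0.392, -0.792], [-0.644, 0.765, -0.001]]
force: [-1.2, -0.0, 0.6]
finger_gap: 0.399
```

Call:
step_arm(
  series=[
    [[0, 0, 0], [0, 0, 0], 0.7],
    [[0, 0, 0], [0, 0, 0], 0.78],
    [[0, 0, 0], [0, 0, 0], 0.86],
    [[0, 0, 0], [0, 0, 0], 0.95],
    [[0, 0, 0], [0, 0, 0], 0.95],
  ],
  squeeze=50,
)

```text
t: 17.55
ee_pos: [0.571, 0.2639, 0.103]
eef_rot: [[0.607, 0.509, 0.61], [0.468, 0.392, -0.792], [-0.643, 0.766, -0.0]]
force: [0.8, -0.6, -1.2]
finger_gap: 0.183
```

```bash
python3 - <<'E'
from look import *
look("w16",[("small_mid",.110),("small_hook",.1814),("tiny_mid",.106)])
E
```

```text
t 17.55 q [4.9, 8.7, -50.8, -14.6, 24.5, 157.6] pos [0.571, 0.2639, 0.103] ypr [37.63, 40.0, 90.03] F [0.85, -0.58, -1.16] M [-0.54, 0.681, -0.002] gap 0.183
t 17.6 q [4.9, 8.7, -50.8, -14.6, 24.5, 157.6] pos [0.571, 0.2639, 0.103] ypr [37.63, 40.0, 90.03] F [-0.48, 0.31, -0.89] M [-0.579, 0.711, -0.005] gap 0.176
small_mid [321.8, 270.2] 0.69 at z [0.5603, 0.2544, 0.11] depthpt [0.5534, 0.2491, 0.1355]
small_hook [319.7, 201.1] 0.93 at z [0.5584, 0.2537, 0.1814] depthpt [0.5566, 0.2522, 0.1854]
tiny_mid [456.9, 341.5] 0.8 at z [0.5724, 0.1856, 0.106] depthpt [0.5526, 0.1978, 0.1653]
```

View pics/w16.png

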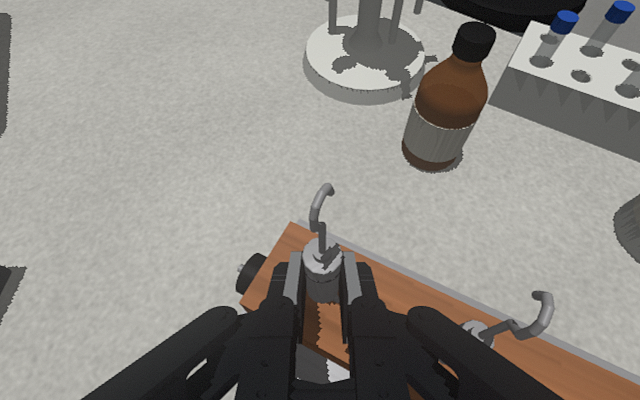

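Call:
step_arm(
  series=[
    [[-0.03, 0.036, 0], [0, 0, 0], 0.95],
    [[-0.08, 0.095, 0], [0, 0, 0], 0.95],
    [[-0.15, 0.178, 0], [0, 0, 0], 0.95],
    [[-0.25, 0.297, 0], [0, 0, 0], 0.95],
    [[-0.35, 0.416, 0], [0, 0, 0], 0.95],
  ],
)

```text
t: 18.17
ee_pos: [0.5707, 0.2639, 0.1687]
eef_rot: [[0.606, 0.51, 0.61], [0.468, 0.392, -0.792], [-0.643, 0.765, -0.001]]
force: [0.3, 0.1, -1.0]
finger_gap: 0.181
```

```bash
python3 - <<'E'
from look import *
look("w17",[("small_hook",.245)])
show([.52,.17,.25],Rdes(30,40))
E
```

```text
t 18.17 q [4.9, 2.0, -44.5, -1.5, 24.5, 157.6] pos [0.5707, 0.2639, 0.1687] ypr [37.67, 40.05, 90.07] F [0.26, 0.09, -0.98] M [-0.516, 0.721, 0.034] gap 0.181
t 18.22 q [4.9, 1.7, -44.2, -1.3, 24.5, 157.6] pos [0.5725, 0.2643, 0.1736] ypr [37.54, 39.72, 89.83] F [2.37, 0.78, 3.57] M [-0.354, 0.371, 0.005] gap 0.185
small_hook [319.8, 197.0] 0.74 at z [0.564, 0.2575, 0.245] depthpt [0.5581, 0.2529, 0.2574]
t 18.27 shift [-1.0481, -0.0301, 0.3559] turn [0.0278, -0.032, -0.0017] deg 7.6 mm 132.9
```

View pics/w17.png

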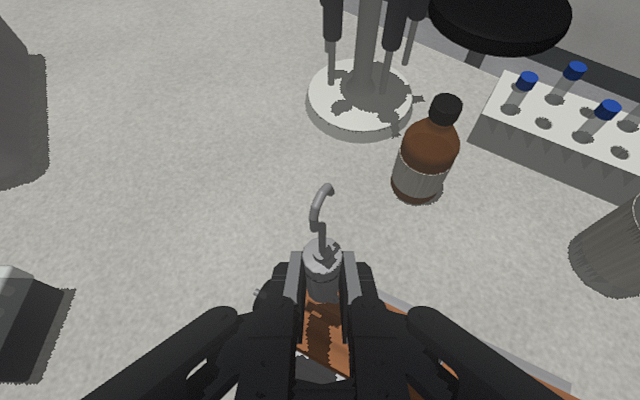

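Call:
step_arm(
  series=[
    [[-0.15, 0.1, 0], [0, 0, 0], 0.95],
    [[-0.35, 0.15, 0.05], [0.007, -0.008, 0], 0.95],
    [[-0.6, 0.15, 0.12], [0.014, -0.016, 0], 0.95],
    [[-0.85, 0.06, 0.25], [0.021, -0.024, 0], 0.95],
    [[-1, -0.03, 0.4], [0.028, -0.032, 0], 0.95],
  ],
)

```text
t: 18.68
ee_pos: [0.5243, 0.1681, 0.2439]
eef_rot: [[0.664, 0.557, 0.5], [0.384, 0.319, -0.866], [-0.642, 0.767, -0.002]]
force: [0.5, -0.1, -0.9]
finger_gap: 0.183
```

```bash
python3 - <<'E'
from h import *
st();show([.55,.05,.25],Rdes(24,40))
E
```

```text
t 18.68 q [-6.7, -11.8, -42.9, 15.2, 27.4, 154.5] pos [0.5243, 0.1681, 0.2439] ypr [30.09, 39.93, 90.16] F [0.47, -0.13, -0.87] M [-0.454, 0.699, -0.009] gap 0.183
t 18.68 shift [-0.2691, -0.1561, 0.9594] turn [0.0208, -0.0259, -0.0004] deg 6.0 mm 121.0
```

Call:
step_arm(
  series=[
    [[-0.04, -0.01, 0.15], [0.004, -0.005, 0], 0.95],
    [[-0.1, -0.05, 0.38], [0.008, -0.01, 0], 0.95],
    [[-0.18, -0.1, 0.62], [0.013, -0.016, 0], 0.95],
    [[-0.24, -0.14, 0.85], [0.018, -0.022, 0], 0.95],
    [[-0.27, -0.156, 1], [0.021, -0.026, 0], 0.95],
  ],
)

```text
t: 19.1
ee_pos: [0.5539, 0.0436, 0.2482]
eef_rot: [[0.7, 0.589, 0.403], [0.309, 0.259, -0.915], [-0.643, 0.766, -0.001]]
force: [0.3, -0.7, -0.8]
finger_gap: 0.187
```

```bash
python3 - <<'E'
from h import *
st();show([.575,-.08,.23],Rdes(16,40))
E
```

```text
t 19.1 q [-23.5, -9.5, -39.6, 21.1, 34.3, 145.1] pos [0.5539, 0.0436, 0.2482] ypr [23.85, 40.05, 90.08] F [0.33, -0.75, -0.8] M [-0.35, 0.77, 0.012] gap 0.187
t 19.1 shift [-0.0981, -0.2789, 1.0141] turn [0.0276, -0.0334, 0.0003] deg 7.8 mm 126.8
```

Call:
step_arm(
  series=[
    [[-0.02, -0.02, 0.2], [0.006, -0.007, 0], 0.95],
    [[-0.04, -0.08, 0.45], [0.012, -0.014, 0], 0.95],
    [[-0.07, -0.16, 0.7], [0.018, -0.022, 0], 0.95],
    [[-0.09, -0.24, 0.92], [0.024, -0.029, 0], 0.95],
    [[-0.1, -0.28, 1], [0.028, -0.033, 0], 0.95],
  ],
)

```text
t: 19.52
ee_pos: [0.5746, -0.0792, 0.2291]
eef_rot: [[0.735, 0.62, 0.275], [0.212, 0.175, -0.962], [-0.644, 0.765, -0.002]]
force: [0.5, -1.4, -1.1]
finger_gap: 0.183
```

```bash
python3 - <<'E'
from h import *
from fk import *
st();show([.590,-.127,.140],Rdes(15.5,40)); print(ik(np.array([.59,-.127,.106]),Rdes(15.5,40),[-35,5,-40,0,30,150],np.load("k.npy"))[0].round(0))
E
```

```text
t 19.52 q [-36.0, -4.4, -38.1, 20.2, 37.1, 140.6] pos [0.5746, -0.0792, 0.2291] ypr [16.06, 40.11, 90.17] F [0.49, -1.37, -1.08] M [-0.174, 0.783, -0.025] gap 0.183
t 19.52 shift [0.4882, -0.5582, 0.4202] turn [0.001, -0.0024, 0.0006] deg 0.5 mm 102.3
[-40.   9. -47.   0.  39. 137.]
```

Call:
step_arm(
  series=[
    [[0.03, -0.06, 0.1], [0, 0, 0], 0.95],
    [[0.13, -0.18, 0.24], [0, 0, 0], 0.95],
    [[0.26, -0.33, 0.36], [0, 0, 0], 0.95],
    [[0.4, -0.47, 0.42], [0, -0.001, 0], 0.95],
    [[0.49, -0.558, 0.42], [0.001, -0.002, 0], 0.95],
  ],
)

```text
t: 19.93
ee_pos: [0.59, -0.1245, 0.1386]
eef_rot: [[0.736, 0.62, 0.272], [0.209, 0.174, -0.962], [-0.644, 0.765, -0.001]]
force: [0.1, -0.5, -1.1]
finger_gap: 0.186
```

Call:
step_arm(
  series=[
    [[0.04, -0.05, 0], [0, 0, 0], 0.95],
    [[0.1, -0.12, 0], [0, 0, 0], 0.95],
    [[0.15, -0.18, 0], [0, 0, 0], 0.95],
    [[0.175, -0.21, 0], [0, 0, 0], 0.95],
    [[0.175, -0.21, 0], [0, 0, 0], 0.95],
  ],
)

```text
t: 20.35
ee_pos: [0.5896, -0.1231, 0.1075]
eef_rot: [[0.736, 0.62, 0.273], [0.21, 0.175, -0.962], [-0.644, 0.765, -0.002]]
force: [-0.5, -0.7, -0.4]
finger_gap: 0.179
```

```bash
python3 - <<'E'
from look import *
look("w18",[("small_hook",.185),("big_loop",.1747),("big_mid",.224)])
E
```

```text
t 20.35 q [-39.8, 8.6, -46.7, 0.9, 39.2, 136.8] pos [0.5896, -0.1231, 0.1075] ypr [15.91, 40.09, 90.12] F [-0.52, -0.67, -0.39] M [-0.256, 0.802, -0.049] gap 0.179
t 20.4 q [-39.8, 8.6, -46.6, 0.9, 39.2, 136.8] pos [0.59, -0.1234, 0.1083] ypr [15.86, 40.05, 90.06] F [-0.41, 0.33, -0.45] M [-0.234, 0.797, 0.005] gap 0.182
small_hook [318.7, 198.1] 0.82 at z [0.5769, -0.1271, 0.185] depthpt [0.5737, -0.128, 0.1907]
big_loop [129.2, 313.2] 0.86 at z [0.5292, -0.0822, 0.1747] depthpt [0.5379, 0.0123, 0.014]
big_loop [403.7, 72.0] 0.56 at z [0.6578, -0.144, 0.1747] depthpt [0.6548, -0.144, 0.1771]
big_mid [88.5, 293.2] 0.81 at z [0.5275, -0.1031, 0.224] depthpt [0.5385, 0.0093, 0.071]
```

View pics/w18.png

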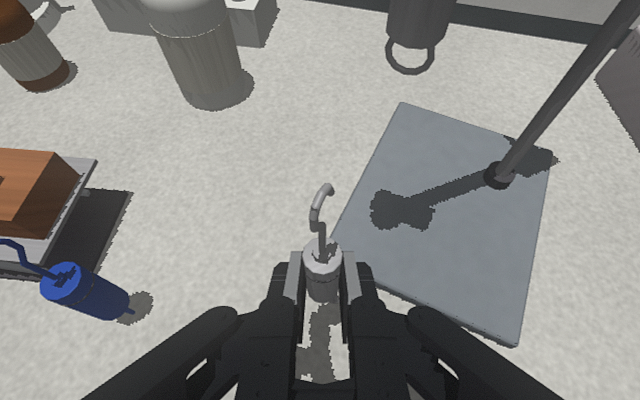

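```bash
sed -i 's/P\[...,2\]<eyec\[2\]+.03)/P[...,2]<eyec[2]+ZT)/; s/^def ana(name,hookc,eyec):/def ana(name,hookc,eyec,ZT=.03):/' rel.py; python3 - <<'E'
from rel import *
st()
ana("w18",(.576,-.128,.186),(.655,-.144,.1755),.012)
P,d,m=cloud("w18")
box=(d>0)&(np.abs(P[...,0]-.655)<.015)&(np.abs(P[...,1]+.144)<.015)&(P[...,2]<.19)&(P[...,2]>.16)
for vv in range(60,80,2):
    uu=np.where(box[vv])[0]
    if len(uu):print(vv,uu.min(),uu.max(),P[vv,uu[len(uu)//2]].round(4))
E
```

```text
t 20.55 q [-39.8, 8.5, -46.5, 0.9, 39.2, 136.8] pos [0.5904, -0.1239, 0.1093] ypr [15.76, 39.99, 89.94] F [0.51, -0.32, -0.44] M [-0.237, 0.811, 0.014] gap 0.184
ring n 490 u 384 433 v 43 75 min [ 0.6525 -0.1546  0.1745] max [ 0.6594 -0.1332  0.1875]
dx/dy 0.152 x at mid 0.6559
circle centre y,z,r -0.1439 0.1861 0.0093 -> wire bottom z (surface) 0.1766 x 0.6559
hook n 613 top z 0.1921 -> hook pt z 0.1875 top xy [ 0.5749 -0.1282  0.1919]
shank surf [ 0.5741 -0.1287  0.1574]
hook plane yaw -12.5 x range 0.5679 0.5814
60 386 433 [ 0.6556 -0.1515  0.1842]
62 388 432 [ 0.6559 -0.1513  0.183 ]
64 389 430 [ 0.6576 -0.1407  0.1785]
66 391 429 [ 0.658  -0.1426  0.1775]
68 392 427 [ 0.6569 -0.1462  0.1781]
70 395 426 [ 0.6554 -0.1469  0.1782]
72 399 422 [ 0.6549 -0.1471  0.1776]
74 402 417 [ 0.6549 -0.1465  0.1764]
```

```bash
python3 - <<'E'
from h import *
o=st(); Rm=o["eef_rot"]
for d in ([.0511,-.010,-.0024],[.001,0,0],[0,.001,0],[0,0,.001]):
    print((Rm.T@np.array(d)/.12).round(4))
E
```

```text
t 20.55 q [-39.8, 8.5, -46.5, 0.9, 39.2, 136.8] pos [0.5904, -0.1239, 0.1093] ypr [15.76, 39.99, 89.94] F [0.51, -0.32, -0.44] M [-0.237, 0.811, 0.014] gap 0.184
[0.3095 0.2333 0.1961]
[0.0061 0.0052 0.0023]
[ 0.0017  0.0015 -0.008 ]
[-0.0054  0.0064  0.    ]
```

Call:
step_arm(
  series=[
    [[0.06, 0.03, 0.05], [0, 0, 0], 0.95],
    [[0.15, 0.1, 0.11], [0, 0, 0], 0.95],
    [[0.24, 0.175, 0.165], [0, 0, 0], 0.95],
    [[0.295, 0.22, 0.19], [0, 0, 0], 0.95],
    [[0.31, 0.233, 0.196], [0, 0, 0], 0.95],
  ],
)

```text
t: 20.97
ee_pos: [0.6428, -0.1344, 0.1063]
eef_rot: [[0.737, 0.618, 0.272], [0.208, 0.176, -0.962], [-0.643, 0.766, 0.001]]
force: [-0.5, -0.5, -2.0]
finger_gap: 0.182
```

Call:
step_arm(
  series=[
    [[0, 0, 0], [0, 0, 0], 0.95],
    [[0, 0, 0], [0, 0, 0], 0.95],
    [[0, 0, 0], [0, 0, 0], 0.95],
    [[0, 0, 0], [0, 0, 0], 0.95],
    [[0, 0, 0], [0, 0, 0], 0.95],
  ],
)

```text
t: 21.38
ee_pos: [0.6408, -0.1339, 0.106]
eef_rot: [[0.737, 0.619, 0.272], [0.208, 0.175, -0.962], [-0.643, 0.766, -0.0]]
force: [-0.6, -0.6, -0.6]
finger_gap: 0.18
```

```bash
python3 - <<'E'
from look import *
from rel import *
look("w19",[("small_hook",.185),("big_loop",.1755)])
ana("w19",(.627,-.1385,.1853),(.656,-.144,.1755),.010)
E
```

```text
t 21.38 q [-36.6, 12.9, -41.5, -0.4, 37.3, 140.2] pos [0.6408, -0.1339, 0.106] ypr [15.77, 40.04, 90.01] F [-0.57, -0.61, -0.59] M [-0.225, 0.836, 0.003] gap 0.18
t 21.43 q [-36.6, 12.9, -41.4, -0.4, 37.3, 140.2] pos [0.6409, -0.134, 0.106] ypr [15.77, 40.04, 90.01] F [0.91, -0.51, -1.14] M [-0.27, 0.881, 0.037] gap 0.184
small_hook [317.7, 199.6] 0.7 at z [0.6259, -0.1378, 0.185] depthpt [0.6237, -0.1385, 0.1889]
small_hook [322.2, 272.3] 0.68 at z [0.6038, -0.1456, 0.185] depthpt [0.6186, -0.1414, 0.1388]
big_loop [356.5, 149.4] 0.58 at z [0.6564, -0.1441, 0.1755] depthpt [0.6563, -0.1442, 0.1757]
big_loop [74.9, 379.2] 0.57 at z [0.5612, -0.09, 0.1755] depthpt [0.54, 0.0132, 0.0121]
ring n 499 u 330 387 v 124 155 min [ 0.6533 -0.1546  0.1742] max [ 0.6589 -0.1333  0.1855]
dx/dy 0.154 x at mid 0.6559
circle centre y,z,r -0.1438 0.1857 0.0094 -> wire bottom z (surface) 0.1762 x 0.6559
hook n 597 top z 0.1898 -> hook pt z 0.1852 top xy [ 0.6259 -0.1388  0.1895]
shank surf [ 0.625  -0.1394  0.1567]
hook plane yaw -12.6 x range 0.619 0.6322
```

View pics/w19.png

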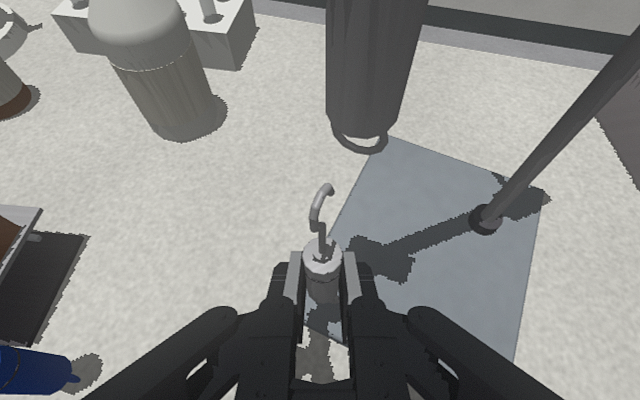

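Call:
step_arm(
  series=[
    [[0.02, 0.022, 0.015], [0, 0, 0], 0.95],
    [[0.045, 0.045, 0.03], [0, 0, 0], 0.95],
    [[0.07, 0.069, 0.046], [0, 0, 0], 0.95],
    [[0.092, 0.09, 0.061], [0, 0, 0], 0.95],
    [[0.092, 0.09, 0.061], [0, 0, 0], 0.95],
  ],
)

```text
t: 21.95
ee_pos: [0.659, -0.1371, 0.1073]
eef_rot: [[0.737, 0.619, 0.272], [0.208, 0.175, -0.962], [-0.643, 0.766, 0.0]]
force: [-0.4, -0.7, -0.8]
finger_gap: 0.186
```

```bash
python3 - <<'E'
from look import *
from rel import *
look("w20",[("small_hook",.185),("big_loop",.1755)])
im=cv2.imread("pics/w20.png");cv2.imwrite("pics/w20a.png",cv2.resize(im[110:260,240:440],(800,600),interpolation=cv2.INTER_CUBIC)[:600])
P,d,m=cloud("w20"); s=(d>0)&(np.hypot(P[...,0]-.643,P[...,1]+.1415)<.012)&(P[...,2]>.145)&(P[...,2]<.165); print(np.median(P[s],0).round(4))
E
```

```text
t 21.95 q [-35.6, 14.2, -39.4, -0.2, 36.7, 141.2] pos [0.659, -0.1371, 0.1073] ypr [15.77, 40.01, 89.97] F [-0.36, -0.72, -0.76] M [-0.177, 0.753, 0.013] gap 0.186
t 22.0 q [-35.6, 14.2, -39.4, -0.2, 36.8, 141.1] pos [0.6585, -0.1368, 0.107] ypr [15.8, 40.03, 90.01] F [0.46, 0.76, -1.53] M [-0.188, 0.855, -0.013] gap 0.184
small_hook [321.4, 197.1] 0.93 at z [0.6452, -0.1414, 0.185] depthpt [0.6428, -0.1421, 0.1893]
big_loop [334.8, 187.4] 0.77 at z [0.6559, -0.1433, 0.1755] depthpt [0.6552, -0.1434, 0.1766]
[ 0.6426 -0.1421  0.1562]
```

View pics/w20a.png

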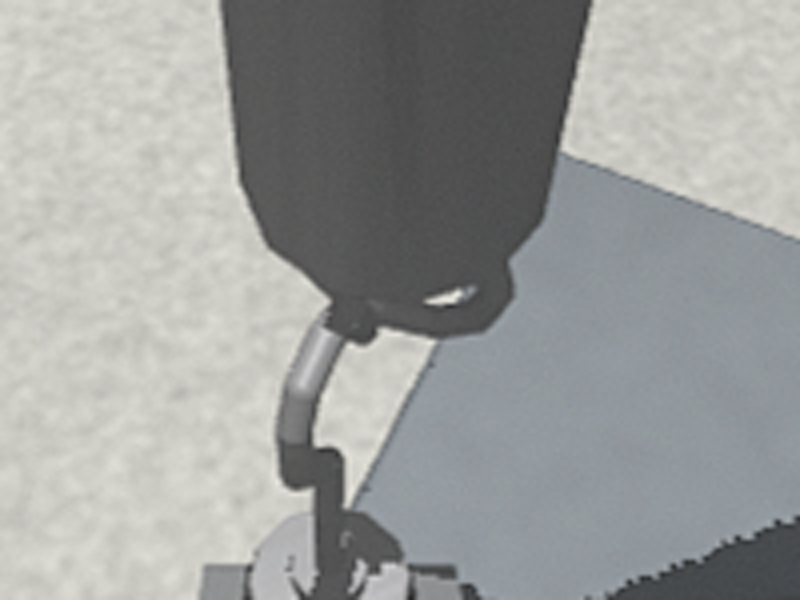

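Call:
step_arm(
  series=[
    [[0.018, 0.016, 0.012], [0, 0, 0], 0.95],
    [[0.037, 0.032, 0.024], [0, 0, 0], 0.95],
    [[0.055, 0.047, 0.036], [0, 0, 0], 0.95],
    [[0.074, 0.063, 0.048], [0, 0, 0], 0.95],
    [[0.074, 0.063, 0.048], [0, 0, 0], 0.95],
  ],
)

```text
t: 22.52
ee_pos: [0.6715, -0.1394, 0.1073]
eef_rot: [[0.737, 0.619, 0.272], [0.208, 0.175, -0.962], [-0.643, 0.766, 0.0]]
force: [-1.0, -0.3, -2.1]
finger_gap: 0.183
```

```bash
python3 - <<'E'
from look import *
from fz import *
look("w21",[("small_hook",.185),("big_loop",.1755)])
im=cv2.imread("pics/w21.png");cv2.imwrite("pics/w21a.png",cv2.resize(im[110:260,240:440],(800,600),interpolation=cv2.INTER_CUBIC)[:600])
im,_=imaging.get_image("scene"); cv2.imwrite("pics/s21a.png",cv2.resize(im[170:290,180:340],(800,600),interpolation=cv2.INTER_CUBIC)); fz(2)
E
```

```text
t 22.52 q [-34.9, 15.2, -37.9, -0.1, 36.3, 141.8] pos [0.6715, -0.1394, 0.1073] ypr [15.77, 40.02, 89.98] F [-0.96, -0.33, -2.12] M [-0.257, 0.811, -0.001] gap 0.183
t 22.57 q [-35.0, 15.1, -38.0, -0.1, 36.4, 141.8] pos [0.6711, -0.1393, 0.1072] ypr [15.79, 40.03, 90.0] F [0.17, -0.06, -0.47] M [-0.282, 0.787, -0.008] gap 0.184
small_hook [322.1, 271.2] 0.24 at z [0.6346, -0.1506, 0.185] depthpt [0.6494, -0.1464, 0.1393]
big_loop [321.5, 216.4] 0.62 at z [0.6561, -0.1443, 0.1755] depthpt [0.6448, -0.1476, 0.1979]
F mean [ 0.05 -0.26 -0.32] each z [-0.49 -0.15]
```

View pics/w21a.png

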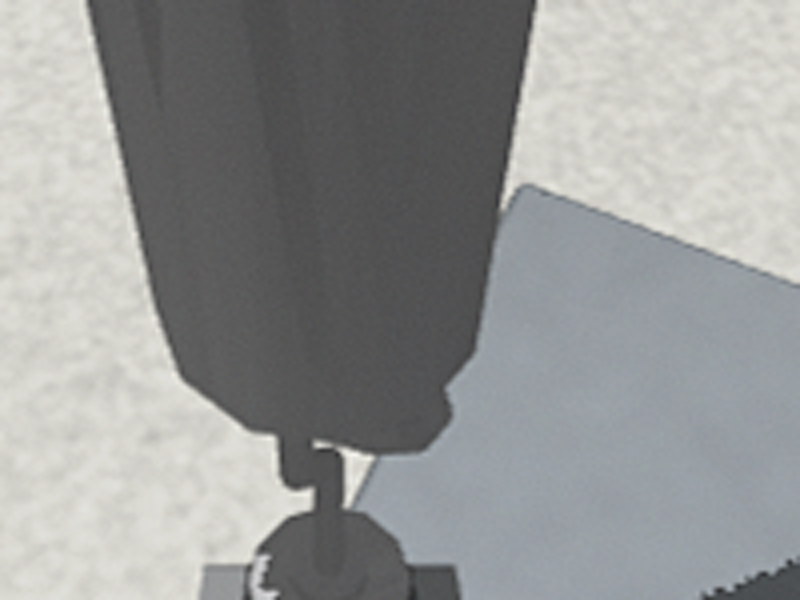

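View pics/s21a.png

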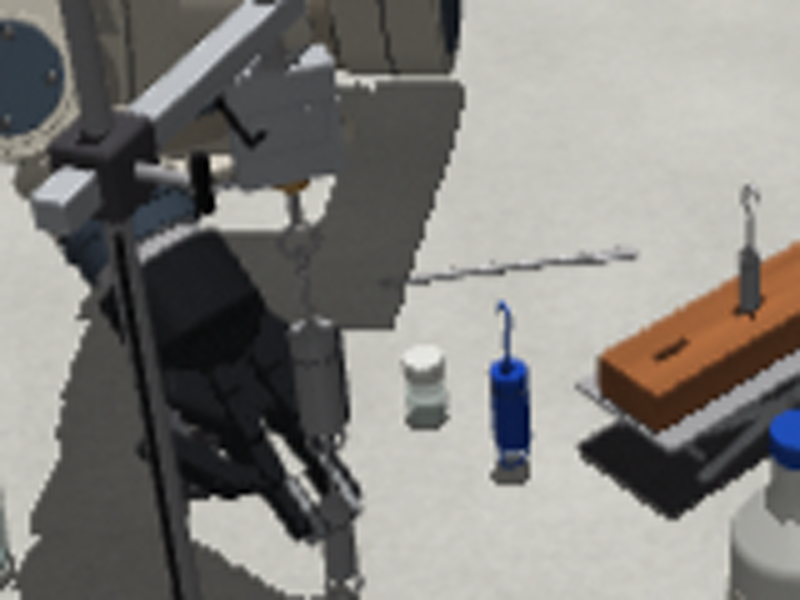

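Call:
step_arm(
  series=[
    [[0.01, -0.012, 0], [0, 0, 0], 0.95],
    [[0.02, -0.024, 0], [0, 0, 0], 0.95],
    [[0.03, -0.036, 0], [0, 0, 0], 0.95],
    [[0.04, -0.048, 0], [0, 0, 0], 0.95],
    [[0.04, -0.048, 0], [0, 0, 0], 0.95],
  ],
  squeeze=60,
)

```text
t: 23.23
ee_pos: [0.6705, -0.1391, 0.099]
eef_rot: [[0.736, 0.62, 0.272], [0.208, 0.174, -0.962], [-0.644, 0.765, -0.001]]
force: [-0.6, 0.5, -0.6]
finger_gap: 0.181
```

```bash
python3 - <<'E'
from fz import *
fz(4); st()
im,_=imaging.get_image("wrist"); cv2.imwrite("pics/w22a.png",cv2.resize(im[110:260,240:440],(800,600),interpolation=cv2.INTER_CUBIC)[:600])
E
```

```text
F mean [ 0.    0.35 -1.03] each z [-0.64 -1.37 -1.07 -1.04]
t 23.43 q [-35.0, 15.8, -38.6, -1.4, 36.4, 141.8] pos [0.6708, -0.1392, 0.0997] ypr [15.79, 40.04, 90.01] F [-0.71, 0.51, -1.69] M [-0.233, 0.884, -0.025] gap 0.178
```

View pics/w22a.png

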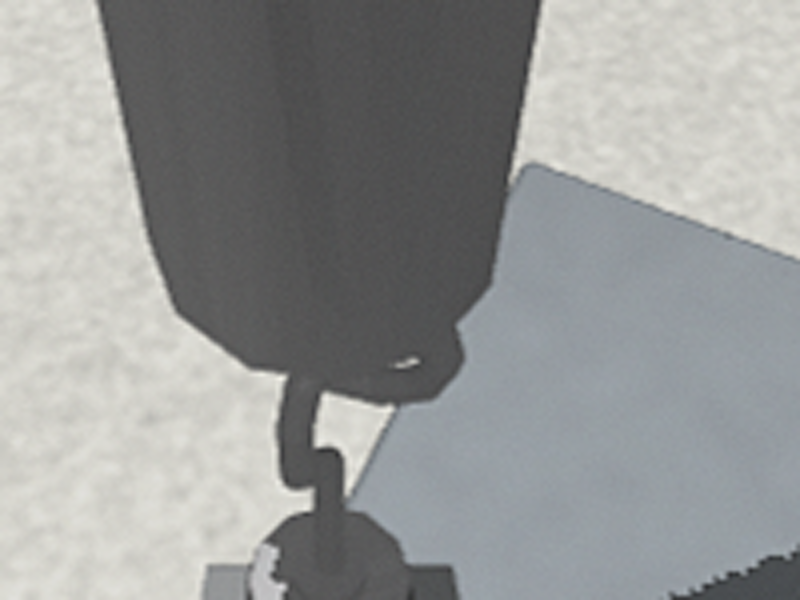

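Call:
step_arm(
  series=[
    [[0.003, -0.0035, 0], [0, 0, 0], 0.95],
    [[0.006, -0.007, 0], [0, 0, 0], 0.95],
    [[0.009, -0.0105, 0], [0, 0, 0], 0.95],
    [[0.009, -0.0105, 0], [0, 0, 0], 0.95],
    [[0.009, -0.0105, 0], [0, 0, 0], 0.95],
  ],
)

```text
t: 23.9
ee_pos: [0.6707, -0.1392, 0.0979]
eef_rot: [[0.737, 0.619, 0.272], [0.208, 0.175, -0.962], [-0.643, 0.766, -0.0]]
force: [0.7, -0.2, -1.3]
finger_gap: 0.178
```

```bash
python3 - <<'E'
from fz import *
fz(4); st()
E
```

```text
F mean [ 0.29 -0.16 -1.01] each z [-1.33 -1.18 -0.13 -1.4 ]
t 24.1 q [-35.0, 15.9, -38.7, -1.6, 36.4, 141.8] pos [0.6708, -0.1391, 0.098] ypr [15.79, 40.04, 90.02] F [-0.23, 0.13, -0.39] M [-0.22, 0.847, 0.0] gap 0.175
```

0.7 mm more.

Call:
step_arm(
  series=[
    [[0.0015, -0.0018, 0], [0, 0, 0], 0.95],
    [[0.003, -0.0036, 0], [0, 0, 0], 0.95],
    [[0.0038, -0.0045, 0], [0, 0, 0], 0.95],
    [[0.0038, -0.0045, 0], [0, 0, 0], 0.95],
    [[0.0038, -0.0045, 0], [0, 0, 0], 0.95],
  ],
)

```text
t: 24.52
ee_pos: [0.6708, -0.1392, 0.0973]
eef_rot: [[0.737, 0.619, 0.272], [0.208, 0.175, -0.962], [-0.643, 0.766, -0.0]]
force: [0.0, 0.1, -1.3]
finger_gap: 0.175
```

```bash
python3 - <<'E'
from fz import *
fz(3); st()
E
```

```text
F mean [ 0.47 -0.18 -1.39] each z [-1.28 -1.6  -1.29]
t 24.67 q [-35.0, 16.0, -38.8, -1.7, 36.4, 141.8] pos [0.6708, -0.1392, 0.0973] ypr [15.78, 40.04, 90.02] F [0.06, -0.65, -1.91] M [-0.251, 0.809, 0.037] gap 0.182
```

Call:
step_arm(
  series=[
    [[0.0013, -0.0016, 0], [0, 0, 0], 0.95],
    [[0.0027, -0.0032, 0], [0, 0, 0], 0.95],
    [[0.0027, -0.0032, 0], [0, 0, 0], 0.95],
    [[0.0027, -0.0032, 0], [0, 0, 0], 0.95],
    [[0.0027, -0.0032, 0], [0, 0, 0], 0.95],
  ],
)

```text
t: 25.08
ee_pos: [0.6708, -0.1392, 0.0968]
eef_rot: [[0.737, 0.619, 0.272], [0.208, 0.175, -0.962], [-0.643, 0.766, -0.0]]
force: [0.3, 0.3, 0.1]
finger_gap: 0.177
```

```bash
python3 - <<'E'
from fz import *
fz(3); st()
E
```

```text
F mean [-0.06 -0.   -0.8 ] each z [ 0.09 -1.15 -1.32]
t 25.23 q [-35.0, 16.0, -38.8, -1.8, 36.4, 141.8] pos [0.6708, -0.1392, 0.0968] ypr [15.79, 40.03, 90.01] F [-0.31, 0.16, -1.02] M [-0.244, 0.85, 0.007] gap 0.179
```

Call:
step_arm(
  series=[
    [[0.0013, -0.0016, 0], [0, 0, 0], 0.95],
    [[0.0027, -0.0032, 0], [0, 0, 0], 0.95],
    [[0.0027, -0.0032, 0], [0, 0, 0], 0.95],
    [[0.0027, -0.0032, 0], [0, 0, 0], 0.95],
    [[0.0027, -0.0032, 0], [0, 0, 0], 0.95],
  ],
)

```text
t: 25.65
ee_pos: [0.6708, -0.1392, 0.0963]
eef_rot: [[0.737, 0.619, 0.272], [0.208, 0.175, -0.962], [-0.643, 0.766, -0.0]]
force: [-1.9, -0.8, -0.3]
finger_gap: 0.176
```

```bash
python3 - <<'E'
from fz import *
fz(3); st()
E
```

```text
F mean [-0.63 -0.51 -0.62] each z [-0.29 -0.77 -0.81]
t 25.8 q [-35.0, 16.1, -38.8, -1.9, 36.4, 141.8] pos [0.6708, -0.1392, 0.0963] ypr [15.78, 40.04, 90.01] F [0.27, 0.95, -0.25] M [-0.254, 0.758, 0.012] gap 0.179
```

Call:
step_arm(
  series=[
    [[0.0011, -0.0013, 0], [0, 0, 0], 0.95],
    [[0.0022, -0.0026, 0], [0, 0, 0], 0.95],
    [[0.0022, -0.0026, 0], [0, 0, 0], 0.95],
    [[0.0022, -0.0026, 0], [0, 0, 0], 0.95],
    [[0.0022, -0.0026, 0], [0, 0, 0], 0.95],
  ],
)

```text
t: 26.22
ee_pos: [0.6708, -0.1392, 0.096]
eef_rot: [[0.737, 0.619, 0.272], [0.208, 0.175, -0.962], [-0.643, 0.766, -0.0]]
force: [-0.5, 0.5, 1.2]
finger_gap: 0.176
```

```bash
python3 - <<'E'
from fz import *
fz(3); st()
E
```

```text
F mean [ 0.09 -0.03  1.01] each z [1.25 0.85 0.95]
t 26.37 q [-35.0, 16.1, -38.9, -2.0, 36.4, 141.8] pos [0.6708, -0.1392, 0.096] ypr [15.78, 40.03, 90.0] F [-0.22, 0.09, 0.87] M [-0.153, 0.591, -0.013] gap 0.177
```

Call:
step_arm(
  series=[
    [[0.0011, -0.0013, 0], [0, 0, 0], 0.95],
    [[0.0022, -0.0026, 0], [0, 0, 0], 0.95],
    [[0.0022, -0.0026, 0], [0, 0, 0], 0.95],
    [[0.0022, -0.0026, 0], [0, 0, 0], 0.95],
    [[0.0022, -0.0026, 0], [0, 0, 0], 0.95],
  ],
)

```text
t: 26.78
ee_pos: [0.6708, -0.1392, 0.0955]
eef_rot: [[0.737, 0.619, 0.272], [0.208, 0.175, -0.962], [-0.643, 0.766, -0.0]]
force: [0.0, 1.1, 1.5]
finger_gap: 0.177
```

```bash
python3 - <<'E'
from fz import *
fz(3); st()
E
```

```text
F mean [0.27 0.52 1.47] each z [1.45 1.39 1.57]
t 26.93 q [-35.0, 16.2, -38.9, -2.1, 36.4, 141.8] pos [0.6708, -0.1392, 0.0955] ypr [15.79, 40.04, 90.01] F [-0.51, -0.51, 1.49] M [-0.139, 0.454, -0.041] gap 0.177
```

Call:
step_arm(
  series=[
    [[0.0013, -0.0016, 0], [0, 0, 0], 0.95],
    [[0.0027, -0.0032, 0], [0, 0, 0], 0.95],
    [[0.0027, -0.0032, 0], [0, 0, 0], 0.95],
    [[0.0027, -0.0032, 0], [0, 0, 0], 0.95],
    [[0.0027, -0.0032, 0], [0, 0, 0], 0.95],
  ],
)

```text
t: 27.35
ee_pos: [0.6708, -0.1391, 0.0949]
eef_rot: [[0.737, 0.619, 0.272], [0.208, 0.175, -0.962], [-0.643, 0.766, -0.0]]
force: [-0.3, -0.0, 1.0]
finger_gap: 0.176
```

```bash
python3 - <<'E'
from fz import *
fz(2); st()
E
```

```text
F mean [-0.7   0.35  1.01] each z [0.98 1.03]
t 27.45 q [-35.0, 16.2, -38.9, -2.1, 36.4, 141.8] pos [0.6708, -0.1392, 0.0949] ypr [15.78, 40.04, 90.02] F [-0.92, 0.36, 1.27] M [-0.127, 0.485, 0.005] gap 0.177
```

Call:
step_arm(
  series=[
    [[0.0013, -0.0016, 0], [0, 0, 0], 0.95],
    [[0.0027, -0.0032, 0], [0, 0, 0], 0.95],
    [[0.0027, -0.0032, 0], [0, 0, 0], 0.95],
    [[0.0027, -0.0032, 0], [0, 0, 0], 0.95],
    [[0.0027, -0.0032, 0], [0, 0, 0], 0.95],
  ],
)

```text
t: 27.87
ee_pos: [0.6708, -0.1392, 0.0944]
eef_rot: [[0.737, 0.619, 0.272], [0.208, 0.175, -0.962], [-0.643, 0.766, -0.0]]
force: [0.3, 0.3, 2.2]
finger_gap: 0.174
```

```bash
python3 - <<'E'
from fz import *
fz(2); st()
E
```

```text
F mean [-0.49 -0.27  2.11] each z [2.23 1.99]
t 27.97 q [-35.0, 16.3, -39.0, -2.2, 36.4, 141.8] pos [0.6708, -0.1391, 0.0944] ypr [15.79, 40.04, 90.02] F [0.16, 0.53, 1.0] M [-0.161, 0.505, 0.031] gap 0.178
```

Call:
step_arm(
  series=[
    [[0.0013, -0.0016, 0], [0, 0, 0], 0.95],
    [[0.0027, -0.0032, 0], [0, 0, 0], 0.95],
    [[0.0027, -0.0032, 0], [0, 0, 0], 0.95],
    [[0.0027, -0.0032, 0], [0, 0, 0], 0.95],
    [[0.0027, -0.0032, 0], [0, 0, 0], 0.95],
  ],
)

```text
t: 28.38
ee_pos: [0.6708, -0.1392, 0.094]
eef_rot: [[0.737, 0.619, 0.272], [0.208, 0.175, -0.962], [-0.643, 0.766, -0.0]]
force: [0.4, -0.1, 2.3]
finger_gap: 0.172
```

```bash
python3 - <<'E'
from fz import *
fz(2); st()
E
```

```text
F mean [0.17 0.12 1.66] each z [2.3  1.02]
t 28.48 q [-35.0, 16.3, -39.0, -2.3, 36.4, 141.8] pos [0.6708, -0.1392, 0.094] ypr [15.78, 40.04, 90.01] F [-0.1, -0.33, 0.41] M [-0.149, 0.471, -0.019] gap 0.176
```

Call:
step_arm(
  series=[
    [[0.0013, -0.0016, 0], [0, 0, 0], 0.95],
    [[0.0027, -0.0032, 0], [0, 0, 0], 0.95],
    [[0.0027, -0.0032, 0], [0, 0, 0], 0.95],
    [[0.0027, -0.0032, 0], [0, 0, 0], 0.95],
    [[0.0027, -0.0032, 0], [0, 0, 0], 0.95],
  ],
)

```text
t: 28.9
ee_pos: [0.6708, -0.1392, 0.0934]
eef_rot: [[0.737, 0.619, 0.272], [0.208, 0.175, -0.962], [-0.643, 0.766, -0.0]]
force: [0.2, -0.4, 1.0]
finger_gap: 0.178
```

```bash
python3 - <<'E'
from fz import *
fz(2); st()
E
```

```text
F mean [-0.01 -0.54  1.07] each z [0.95 1.19]
t 29.0 q [-35.0, 16.4, -39.1, -2.4, 36.4, 141.8] pos [0.6708, -0.1391, 0.0935] ypr [15.79, 40.04, 90.01] F [0.28, -0.2, 1.68] M [-0.128, 0.487, 0.027] gap 0.177
```

Call:
step_arm(
  series=[
    [[0.0013, -0.0016, 0], [0, 0, 0], 0.95],
    [[0.0027, -0.0032, 0], [0, 0, 0], 0.95],
    [[0.0027, -0.0032, 0], [0, 0, 0], 0.95],
    [[0.0027, -0.0032, 0], [0, 0, 0], 0.95],
    [[0.0027, -0.0032, 0], [0, 0, 0], 0.95],
  ],
)

```text
t: 29.42
ee_pos: [0.6708, -0.1392, 0.0929]
eef_rot: [[0.737, 0.619, 0.272], [0.208, 0.175, -0.962], [-0.643, 0.766, -0.0]]
force: [-0.4, -0.3, 1.3]
finger_gap: 0.178
```

```bash
python3 - <<'E'
from fz import *
fz(2); st()
E
```

```text
F mean [ 0.09 -0.42  0.96] each z [1.31 0.62]
t 29.52 q [-35.0, 16.4, -39.1, -2.5, 36.4, 141.8] pos [0.6708, -0.1391, 0.0929] ypr [15.79, 40.04, 90.02] F [-0.63, -0.26, 0.75] M [-0.154, 0.477, -0.002] gap 0.176
```

Call:
step_arm(
  series=[
    [[0.0013, -0.0016, 0], [0, 0, 0], 0.95],
    [[0.0027, -0.0032, 0], [0, 0, 0], 0.95],
    [[0.0027, -0.0032, 0], [0, 0, 0], 0.95],
    [[0.0027, -0.0032, 0], [0, 0, 0], 0.95],
    [[0.0027, -0.0032, 0], [0, 0, 0], 0.95],
  ],
)

```text
t: 29.93
ee_pos: [0.6708, -0.1391, 0.0924]
eef_rot: [[0.737, 0.619, 0.272], [0.208, 0.175, -0.962], [-0.643, 0.766, -0.0]]
force: [0.9, 0.2, 1.4]
finger_gap: 0.175
```

```bash
python3 - <<'E'
from fz import *
fz(2); st()
E
```

```text
F mean [0.41 0.14 1.84] each z [1.38 2.29]
t 30.03 q [-35.0, 16.4, -39.1, -2.6, 36.4, 141.8] pos [0.6708, -0.1391, 0.0924] ypr [15.79, 40.04, 90.01] F [0.52, 0.05, 1.28] M [-0.206, 0.509, 0.047] gap 0.177
```

Call:
step_arm(
  series=[
    [[0.0013, -0.0016, 0], [0, 0, 0], 0.95],
    [[0.0027, -0.0032, 0], [0, 0, 0], 0.95],
    [[0.0027, -0.0032, 0], [0, 0, 0], 0.95],
    [[0.0027, -0.0032, 0], [0, 0, 0], 0.95],
    [[0.0027, -0.0032, 0], [0, 0, 0], 0.95],
  ],
)

```text
t: 30.45
ee_pos: [0.6708, -0.1392, 0.0919]
eef_rot: [[0.737, 0.619, 0.272], [0.208, 0.175, -0.962], [-0.643, 0.766, -0.0]]
force: [-0.7, 0.8, 0.9]
finger_gap: 0.177
```

```bash
python3 - <<'E'
from fz import *
fz(2); st()
E
```

```text
F mean [-0.33  0.29  0.83] each z [0.9  0.76]
t 30.55 q [-35.0, 16.5, -39.2, -2.6, 36.4, 141.8] pos [0.6708, -0.1392, 0.0919] ypr [15.79, 40.04, 90.02] F [-0.16, 0.3, 1.84] M [-0.154, 0.457, 0.064] gap 0.178
```

Call:
step_arm(
  series=[
    [[0.0013, -0.0016, 0], [0, 0, 0], 0.95],
    [[0.0027, -0.0032, 0], [0, 0, 0], 0.95],
    [[0.0027, -0.0032, 0], [0, 0, 0], 0.95],
    [[0.0027, -0.0032, 0], [0, 0, 0], 0.95],
    [[0.0027, -0.0032, 0], [0, 0, 0], 0.95],
  ],
)

```text
t: 30.97
ee_pos: [0.6708, -0.1392, 0.0914]
eef_rot: [[0.737, 0.619, 0.272], [0.208, 0.175, -0.962], [-0.643, 0.766, -0.0]]
force: [0.0, -0.9, 1.4]
finger_gap: 0.175
```

```bash
python3 - <<'E'
from fz import *
fz(2); st()
E
```

```text
F mean [ 0.3  -0.17  1.02] each z [1.37 0.66]
t 31.07 q [-35.0, 16.5, -39.2, -2.7, 36.4, 141.8] pos [0.6708, -0.1391, 0.0914] ypr [15.79, 40.04, 90.01] F [-1.09, 0.17, 1.44] M [-0.103, 0.482, 0.06] gap 0.177
```

Call:
step_arm(
  series=[
    [[0.0013, -0.0016, 0], [0, 0, 0], 0.95],
    [[0.0027, -0.0032, 0], [0, 0, 0], 0.95],
    [[0.0027, -0.0032, 0], [0, 0, 0], 0.95],
    [[0.0027, -0.0032, 0], [0, 0, 0], 0.95],
    [[0.0027, -0.0032, 0], [0, 0, 0], 0.95],
  ],
)

```text
t: 31.48
ee_pos: [0.6708, -0.1392, 0.091]
eef_rot: [[0.737, 0.619, 0.272], [0.208, 0.175, -0.962], [-0.643, 0.766, -0.0]]
force: [-0.4, 0.1, 1.9]
finger_gap: 0.176
```

```bash
python3 - <<'E'
from fz import *
fz(2); st()
E
```

```text
F mean [0.06 0.02 2.1 ] each z [1.94 2.26]
t 31.58 q [-35.0, 16.6, -39.2, -2.8, 36.4, 141.8] pos [0.6708, -0.1392, 0.091] ypr [15.78, 40.03, 90.01] F [-0.25, 0.27, 2.11] M [-0.07, 0.296, -0.043] gap 0.175
```

Call:
step_arm(
  series=[
    [[0.0007, -0.0008, 0], [0, 0, 0], 0.95],
    [[0.0013, -0.0016, 0], [0, 0, 0], 0.95],
    [[0.0013, -0.0016, 0], [0, 0, 0], 0.95],
    [[0.0013, -0.0016, 0], [0, 0, 0], 0.95],
    [[0.0013, -0.0016, 0], [0, 0, 0], 0.95],
  ],
)

```text
t: 32.0
ee_pos: [0.6709, -0.1392, 0.0908]
eef_rot: [[0.737, 0.619, 0.272], [0.208, 0.175, -0.962], [-0.643, 0.766, -0.0]]
force: [1.2, 0.0, 3.7]
finger_gap: 0.178
```

```bash
python3 - <<'E'
from fz import *
fz(2); st()
E
```

```text
F mean [ 0.92 -0.09  3.42] each z [3.68 3.16]
t 32.1 q [-35.0, 16.6, -39.3, -2.9, 36.4, 141.8] pos [0.6708, -0.1392, 0.0908] ypr [15.78, 40.03, 90.0] F [-1.02, -0.25, 3.88] M [-0.077, 0.134, -0.041] gap 0.179
```

Call:
step_arm(
  series=[
    [[0.0005, -0.0006, 0], [0, 0, 0], 0.95],
    [[0.001, -0.0012, 0], [0, 0, 0], 0.95],
    [[0.001, -0.0012, 0], [0, 0, 0], 0.95],
    [[0.001, -0.0012, 0], [0, 0, 0], 0.95],
    [[0.001, -0.0012, 0], [0, 0, 0], 0.95],
  ],
)

```text
t: 32.52
ee_pos: [0.6709, -0.1392, 0.0907]
eef_rot: [[0.737, 0.619, 0.272], [0.208, 0.175, -0.962], [-0.643, 0.766, -0.0]]
force: [-0.5, -0.0, 3.7]
finger_gap: 0.176
```

```bash
python3 - <<'E'
from fz import *
fz(4); st()
E
```

```text
F mean [0.13 0.11 4.49] each z [3.75 4.47 5.07 4.67]
t 32.72 q [-35.0, 16.6, -39.3, -2.9, 36.4, 141.8] pos [0.6709, -0.1392, 0.0907] ypr [15.78, 40.03, 90.0] F [-0.37, 0.47, 4.92] M [0.03, -0.132, -0.013] gap 0.18
```

Call:
step_arm(
  series=[
    [[0, 0, 0], [0, 0, 0], 0.95],
    [[0, 0, 0], [0, 0, 0], 0.95],
    [[0, 0, 0], [0, 0, 0], 0.95],
    [[0, 0, 0], [0, 0, 0], 0.95],
    [[0, 0, 0], [0, 0, 0], 0.95],
  ],
)

```text
t: 33.13
ee_pos: [0.6708, -0.1392, 0.0906]
eef_rot: [[0.737, 0.619, 0.272], [0.208, 0.175, -0.962], [-0.643, 0.766, -0.0]]
force: [-0.2, 0.9, 5.1]
finger_gap: 0.178
```

```bash
python3 - <<'E'
from fz import *
fz(4); st()
E
```

```text
F mean [-0.29  0.63  5.02] each z [5.08 5.16 5.28 4.57]
t 33.33 q [-35.0, 16.6, -39.3, -2.9, 36.4, 141.8] pos [0.6708, -0.1392, 0.0906] ypr [15.78, 40.03, 90.01] F [-0.32, -0.48, 5.19] M [0.02, -0.104, -0.046] gap 0.178
```

Call:
step_arm(
  series=[
    [[0, 0, 0], [0, 0, 0], 0.95],
    [[0, 0, 0], [0, 0, 0], 0.95],
    [[0, 0, 0], [0, 0, 0], 0.95],
    [[0, 0, 0], [0, 0, 0], 0.95],
    [[0, 0, 0], [0, 0, 0], 0.95],
  ],
)

```text
t: 33.75
ee_pos: [0.6708, -0.1391, 0.0906]
eef_rot: [[0.737, 0.619, 0.272], [0.208, 0.175, -0.962], [-0.643, 0.766, -0.0]]
force: [0.1, 0.1, 5.6]
finger_gap: 0.176
```

Call:
step_arm(
  series=[
    [[0, 0, 0], [0, 0, 0], 0.95],
    [[0, 0, 0], [0, 0, 0], 0.95],
    [[0, 0, 0], [0, 0, 0], 0.95],
    [[0, 0, 0], [0, 0, 0], 0.95],
    [[0, 0, 0], [0, 0, 0], 0.95],
  ],
)

```text
t: 34.17
ee_pos: [0.6708, -0.1392, 0.0906]
eef_rot: [[0.737, 0.619, 0.272], [0.208, 0.175, -0.962], [-0.643, 0.766, -0.0]]
force: [-0.0, 0.4, 5.5]
finger_gap: 0.175
```

```bash
python3 - <<'E'
from fz import *
fz(6); st()
E
```

```text
F mean [0.04 0.17 5.25] each z [5.46 5.02 5.46 4.78 5.45 5.34]
t 34.47 q [-35.0, 16.6, -39.3, -2.9, 36.4, 141.8] pos [0.6708, -0.1392, 0.0906] ypr [15.78, 40.03, 90.0] F [1.08, 0.08, 4.26] M [0.092, -0.152, 0.021] gap 0.179
```

Call:
step_arm(
  series=[
    [[-0.0008, 0.001, 0], [0, 0, 0], 0.95],
    [[-0.0016, 0.002, 0], [0, 0, 0], 0.95],
    [[-0.0024, 0.003, 0], [0, 0, 0], 0.95],
    [[-0.0032, 0.0039, 0], [0, 0, 0], 0.95],
    [[-0.0032, 0.0039, 0], [0, 0, 0], 0.95],
  ],
)

```text
t: 34.88
ee_pos: [0.6706, -0.1391, 0.0909]
eef_rot: [[0.736, 0.62, 0.272], [0.208, 0.175, -0.962], [-0.644, 0.765, -0.001]]
force: [0.4, -0.2, 3.5]
finger_gap: 0.173
```

```bash
python3 - <<'E'
from fz import *
fz(4); st()
E
```

```text
F mean [ 0.19 -0.21  3.01] each z [3.52 3.77 2.25 2.48]
t 35.08 q [-35.0, 16.6, -39.2, -2.8, 36.4, 141.8] pos [0.6707, -0.1391, 0.0909] ypr [15.79, 40.06, 90.03] F [-0.06, 0.26, 2.43] M [-0.074, 0.261, -0.009] gap 0.175
```

Call:
step_arm(
  series=[
    [[-0.001, 0.0012, 0], [0, 0, 0], 0.95],
    [[-0.0019, 0.0022, 0], [0, 0, 0], 0.95],
    [[-0.0019, 0.0022, 0], [0, 0, 0], 0.95],
    [[-0.0019, 0.0022, 0], [0, 0, 0], 0.95],
    [[-0.0019, 0.0022, 0], [0, 0, 0], 0.95],
  ],
)

```text
t: 35.5
ee_pos: [0.6706, -0.1391, 0.0913]
eef_rot: [[0.736, 0.619, 0.272], [0.208, 0.175, -0.962], [-0.644, 0.765, -0.0]]
force: [0.4, -0.4, 1.2]
finger_gap: 0.181
```

```bash
python3 - <<'E'
from fz import *
fz(4); st()
E
```

```text
F mean [ 0.43 -0.13  0.73] each z [ 1.2   0.83  1.46 -0.59]
t 35.7 q [-35.0, 16.5, -39.2, -2.7, 36.4, 141.8] pos [0.6707, -0.1391, 0.0913] ypr [15.79, 40.06, 90.03] F [0.42, -0.59, 1.46] M [-0.175, 0.585, 0.038] gap 0.182
```

Another 0.12 mm up, then open slowly.

Call:
step_arm(
  series=[
    [[-0.0006, 0.0007, 0], [0, 0, 0], 0.95],
    [[-0.0006, 0.0007, 0], [0, 0, 0], 0.95],
    [[-0.0006, 0.0007, 0], [0, 0, 0], 0.85],
    [[-0.0006, 0.0007, 0], [0, 0, 0], 0.82],
    [[-0.0006, 0.0007, 0], [0, 0, 0], 0.8],
  ],
  squeeze=20,
)

```text
t: 36.12
ee_pos: [0.6707, -0.1392, 0.0914]
eef_rot: [[0.737, 0.619, 0.272], [0.208, 0.175, -0.962], [-0.644, 0.765, -0.0]]
force: [1.1, -0.1, -0.1]
finger_gap: 0.201
```

Call:
step_arm(
  series=[
    [[0, 0, 0], [0, 0, 0], 0.78],
    [[0, 0, 0], [0, 0, 0], 0.76],
    [[0, 0, 0], [0, 0, 0], 0.74],
    [[0, 0, 0], [0, 0, 0], 0.71],
    [[0, 0, 0], [0, 0, 0], 0.68],
  ],
)

```text
t: 36.53
ee_pos: [0.6708, -0.1392, 0.0916]
eef_rot: [[0.737, 0.619, 0.272], [0.208, 0.175, -0.962], [-0.643, 0.766, -0.0]]
force: [0.3, 0.1, 0.9]
finger_gap: 0.316
```

```bash
python3 - <<'E'
from fz import *
fz(3); st()
from look import *
look("w30",[("small_mid",.10)])
E
```

```text
F mean [ 0.14 -0.43  0.31] each z [ 0.91 -0.24  0.26]
t 36.68 q [-35.0, 16.5, -39.2, -2.7, 36.4, 141.8] pos [0.6708, -0.1391, 0.0916] ypr [15.79, 40.04, 90.02] F [-0.09, -0.34, 0.32] M [-0.142, 0.656, -0.01] gap 0.32
t 36.68 q [-35.0, 16.5, -39.2, -2.7, 36.4, 141.8] pos [0.6708, -0.1391, 0.0916] ypr [15.79, 40.04, 90.02] F [-0.09, -0.34, 0.32] M [-0.142, 0.656, -0.01] gap 0.32
t 36.73 q [-35.0, 16.5, -39.2, -2.7, 36.4, 141.8] pos [0.6708, -0.1392, 0.0916] ypr [15.79, 40.04, 90.02] F [-0.41, -0.24, -0.02] M [-0.223, 0.606, -0.094] gap 0.323
small_mid [323.4, 271.3] 0.65 at z [0.6569, -0.1448, 0.1] depthpt [0.6493, -0.1468, 0.1234]
```

View pics/w30.png

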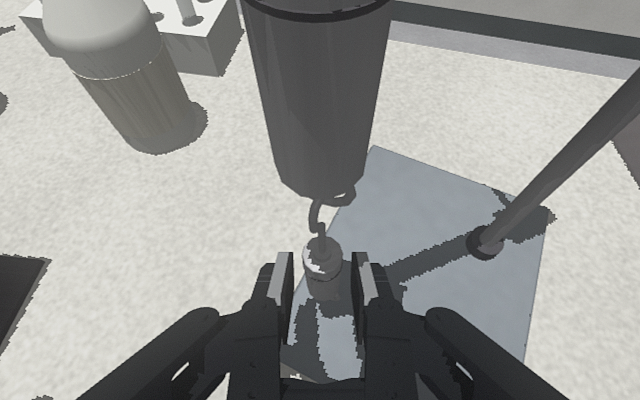

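Call:
step_arm(
  series=[
    [[0, 0, 0], [0, 0, 0], 0.62],
    [[0, 0, 0], [0, 0, 0], 0.56],
    [[-0.06, -0.05, 0], [0, 0, 0], 0.55],
    [[-0.15, -0.126, 0], [0, 0, 0], 0.55],
    [[-0.28, -0.235, 0], [0, 0, 0], 0.55],
  ],
)

```text
t: 37.2
ee_pos: [0.6277, -0.1508, 0.0915]
eef_rot: [[0.737, 0.619, 0.273], [0.209, 0.176, -0.962], [-0.643, 0.766, -0.0]]
force: [-0.0, -0.7, 0.4]
finger_gap: 0.452
```

Call:
step_arm(
  series=[
    [[-0.1, -0.084, 0], [0, 0, 0], 0.55],
    [[-0.22, -0.185, 0], [0, 0, 0], 0.55],
    [[-0.34, -0.285, 0], [0, 0, 0], 0.55],
    [[-0.4, -0.335, 0], [0, 0, 0], 0.55],
    [[-0.4, -0.335, 0], [0, 0, 0], 0.55],
  ],
)

```text
t: 37.62
ee_pos: [0.5665, -0.1688, 0.0917]
eef_rot: [[0.737, 0.62, 0.27], [0.207, 0.173, -0.963], [-0.644, 0.765, -0.001]]
force: [0.5, -0.1, 1.0]
finger_gap: 0.452
```

```bash
python3 - <<'E'
from look import *
look("w31",[("small_mid",.10),("small_hook",.17),("big_loop",.17)])
im,_=imaging.get_image("scene"); cv2.imwrite("pics/s31.png",cv2.resize(im[150:300,180:380],(800,600),interpolation=cv2.INTER_CUBIC))
E
```

```text
t 37.62 q [-46.8, 10.7, -46.4, 4.1, 42.7, 129.1] pos [0.5665, -0.1688, 0.0917] ypr [15.68, 40.06, 90.06] F [0.5, -0.05, 1.04] M [-0.159, 0.611, -0.034] gap 0.452
t 37.67 q [-46.7, 10.8, -46.3, 4.0, 42.7, 129.2] pos [0.5676, -0.1689, 0.0919] ypr [15.66, 40.03, 90.0] F [0.29, 0.03, 0.31] M [-0.201, 0.638, -0.055] gap 0.452
small_mid [320.9, 111.8] 0.79 at z [0.6572, -0.1439, 0.1] depthpt [0.6488, -0.1464, 0.1088]
small_hook [317.3, 3.7] 0.96 at z [0.6579, -0.1422, 0.17] depthpt [0.6516, -0.1441, 0.1737]
small_hook [320.6, 135.8] 0.5 at z [0.5786, -0.1663, 0.17] depthpt [0.6496, -0.1458, 0.0855]
big_loop [85.2, 264.2] 0.87 at z [0.5147, -0.1149, 0.17] depthpt [0.5388, 0.0136, 0.0088]
big_loop [318.5, 3.6] 0.5 at z [0.6581, -0.1427, 0.17] depthpt [0.6528, -0.1443, 0.1731]
```

View pics/w31.png

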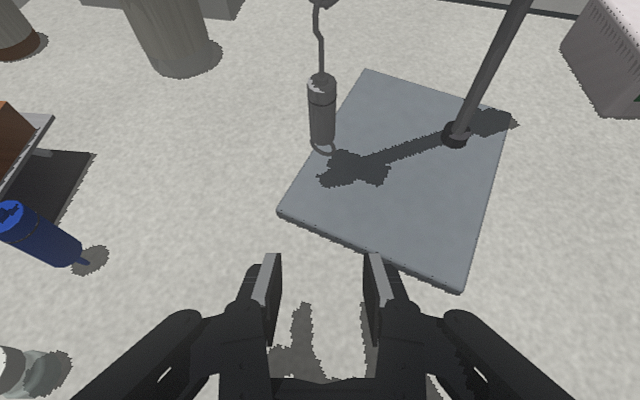

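View pics/s31.png

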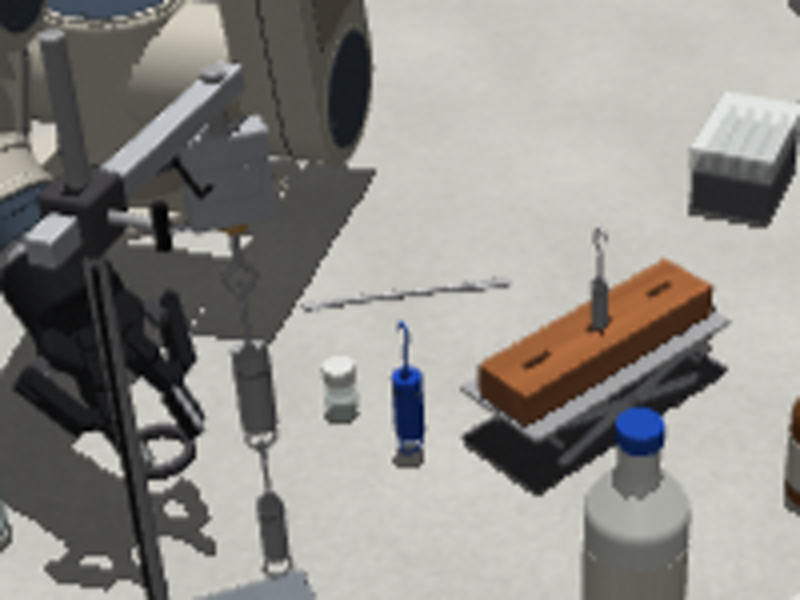

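Call:
step_arm(
  series=[
    [[0, 0, 0], [0, 0, 0], 0.55],
    [[0, 0, 0], [0, 0, 0], 0.55],
    [[0, 0, 0], [0, 0, 0], 0.55],
    [[0, 0, 0], [0, 0, 0], 0.55],
    [[0, 0, 0], [0, 0, 0], 0.55],
  ],
)

```text
t: 38.28
ee_pos: [0.5684, -0.1679, 0.0916]
eef_rot: [[0.737, 0.619, 0.272], [0.209, 0.175, -0.962], [-0.643, 0.766, -0.0]]
force: [0.9, 0.2, -0.1]
finger_gap: 0.452
```

Call:
step_arm(
  series=[
    [[0, 0, 0], [0, 0, 0], 0.55],
    [[0, 0, 0], [0, 0, 0], 0.55],
    [[0, 0, 0], [0, 0, 0], 0.55],
    [[0, 0, 0], [0, 0, 0], 0.55],
    [[0, 0, 0], [0, 0, 0], 0.55],
  ],
)

```text
t: 38.7
ee_pos: [0.5683, -0.1681, 0.0917]
eef_rot: [[0.737, 0.619, 0.272], [0.208, 0.175, -0.962], [-0.643, 0.766, -0.0]]
force: [0.3, -0.0, 0.9]
finger_gap: 0.45
```

```bash
python3 - <<'E'
from h import *
for i in range(8):
    t=env.observe()["t"]; im,d=imaging.get_image("wrist"); m=imaging.camera_model("wrist")
    v,u=np.mgrid[0:400,0:640];K=m["intrinsics"];c=np.stack([(u-K[0,2])/K[0,0]*d,-(v-K[1,2])/K[1,1]*d,-d],-1);P=c@m["T"][:3,:3].T+m["T"][:3,3]
    out=[]
    for z0,z1 in ((.085,.09),(.12,.125)):
        s=(d>0)&(np.hypot(P[...,0]-.655,P[...,1]+.144)<.03)&(P[...,2]>z0)&(P[...,2]<z1)
        out.append((int(s.sum()),P[s].mean(0).round(4).tolist() if s.any() else None))
    print(round(t,2),out)
st()
E
```

```text
38.7 [(128, [0.6507, -0.1459, 0.0876]), (449, [0.6528, -0.1448, 0.1233])]
38.75 [(128, [0.6506, -0.1458, 0.0875]), (445, [0.6528, -0.1448, 0.1233])]
38.8 [(126, [0.6506, -0.1459, 0.0877]), (449, [0.6528, -0.1449, 0.1233])]
38.85 [(124, [0.6506, -0.1458, 0.0875]), (447, [0.653, -0.1448, 0.1233])]
38.9 [(126, [0.6507, -0.1458, 0.0876]), (444, [0.6528, -0.1449, 0.1233])]
38.95 [(124, [0.6506, -0.1461, 0.0876]), (452, [0.6529, -0.1449, 0.1233])]
39.0 [(126, [0.6506, -0.1456, 0.0874]), (445, [0.6528, -0.1448, 0.1233])]
39.05 [(125, [0.6507, -0.1457, 0.0875]), (440, [0.653, -0.1448, 0.1233])]
t 39.1 q [-46.6, 10.8, -46.2, 4.0, 42.7, 129.2] pos [0.5683, -0.1681, 0.0917] ypr [15.78, 40.04, 90.01] F [0.38, 0.04, -0.44] M [-0.202, 0.691, 0.003] gap 0.447
```

```bash
python3 - <<'E'
from h import *
job.hand_in(); st()
E
```

```text
the job is handed in; nothing more can be done
the job is handed in; nothing more can be done
```

The job is handed in at about 39 s of the 72 s. Both weights hang as a chain from the sensor's eye; no verdict is reported, so what follows is my own checks.

**What I did**
- I hung the grey largest weight (not the blue look-alike) on the eye and let go of it. Seating it pushed to about 4 N on the eye before I eased off and released.
- I hooked the middle-sized weight into the loop under it and pressed down in steps of 0.5 mm or less. The bolt slid at about 2.5 N on the loop and came up solid after roughly 5 mm of travel.
- I held about 6.2 N on the loop for nearly 2 s, which I put at about 8.2 N on the eye. Then I eased off, released and backed away.

**Last checks**
- **Chain:** the wrist and scene pictures show both hooks seated and the weights upright. Over the last 0.35 s the lower weight's measured position changed by less than 0.5 mm.
- **Robot:** the arm stands about 10 cm clear of the chain. The wrist force reads near zero.
- **Bench:** the smallest weight is still in its block, and nothing visible in the last scene picture had moved. I did not re-measure the other things on the bench.
- **Uncertainty:** single force readings scatter by about 0.5 N or more. At the hold, the wrist moment gave a slightly higher load (about 6.5 N on the loop). That still keeps the eye near 8.5 N, under the 10 N limit.

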